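# Change the glue pot on the warming stand

## Task

The glue pot on the warming stand is done with: lift it off by its handle and set it down wholly on whichever cork mat is free, and only then move the pot waiting on the other mat onto the middle of the stand's round plate. Keep both pots upright, set them down without dropping them, keep clear of the lamp that hangs over the stand, and leave the tools and the can of dowels where they are.

Things in the scene. Friction and masses are not known exactly. Their poses are not given: they have to be found in the camera images.
- pot_tall: Finished glue pot, on the stand at the start: open steel pot, radius 34, height 74 mm, about 0.32 kg. Rigid arched handle: a level wooden bar along the pot's x axis, 50 long, 10 wide, 12 mm high, its middle on the pot's axis 114 mm above the underside, a steel leg from each end down to the rim. Origin: centre of the underside, z up. The bar starts within 0.2 rad of the warmer's x axis.
- pot_low: Waiting glue pot, on one of the two mats at the start: like the other but wider and lower, radius 38, height 54 mm, about 0.30 kg; the same bar (50 x 10 x 12 mm, along the pot's x axis), its middle on the axis 98 mm above the underside. Origin: centre of the underside, z up. Its yaw varies by 0.7 rad either way.
- warmer: Warming stand, fixed: low dark steel box, 175 x 150 x 34 mm (from x = -65 to +110 mm), carrying a flat round steel plate of radius 55 mm whose top is 45 mm above the bench. Origin: on the bench under the plate's centre. Its x axis points away from the robot, towards the lamp post at its back; z up.
- lamp: Lamp on the back of the stand; origin and axes as the warmer's. Post 16 x 30 mm at x = +95 mm. A level head, y from -100 to +100 mm, hangs over the plate from x = -8 to +62 mm, underside 281 mm, top 311 mm above the bench: it blocks a gripper coming straight down on a pot there; a tool leaning back some 40 degrees to the open -x side passes in front of it. Not to be touched.
- rest_1: One of two identical round cork mats, fixed on the bench left and right in front of the stand: radius 52 mm, 8 mm thick. Origin: centre of the underside, so its top is 8 mm up. Either mat may be the free one.
- rest_2: The other cork mat: the same as rest_1.
- vise: Bystander, fixed at the far edge of the bench on the left: small green cast iron vise holding a rosewood bridge upright; 150 mm deep, 90 mm wide, 118 mm high. Origin: on the bench under its middle.
- hammer: Bystander, loose: tack hammer, 220 mm long, lying flat in front of the robot, under 40 mm high. Origin near its middle, on the bench.
- screwdriver: Bystander, loose: stubby screwdriver, 100 mm long, lying on the left. Origin near its middle, on the bench.
- tuning_key: Bystander, loose: chrome tuning key, 115 mm long, 15 mm high, lying in front of the stand. Origin near its middle, on the bench.
- geared_drill: Bystander, loose: geared hand drill lying flat on the right, 290 mm long, 75 mm high at the crank knob. Origin near its middle, on the bench.
- dowel_can: Bystander, loose: open metal can, radius 34 mm, 100 mm tall, with dowels that stand up to 160 mm above the bench; on the left beside the stand. Origin: centre of its underside.
Mind the look-alikes: they are no part of the job. What is shaped like the pot_tall but green is not meant.

How it is judged:
On the way:
1. the finished pot stands released on the free mat while the waiting pot has not been moved yet (((horizontal distance between pot_tall and rest_1 below 0.018 m and height (world z) of pot_tall between 0.004 and 0.012 m and angle between pot_tall's own z axis and vertical below 0.06 rad) or (horizontal distance between pot_tall and rest_2 below 0.018 m and height (world z) of pot_tall between 0.004 and 0.012 m and angle between pot_tall's own z axis and vertical below 0.06 rad)) and linear speed of pot_tall below 0.02 m/s and contact force between the fingers and pot_tall below 0.1 N and distance of pot_tall from where it was at the start of the episode above 0.08 m and distance of pot_low from where it was at the start of the episode below 0.02 m), for 0.2 s.
At the end, for the whole second after the job is handed in: The tall pot stands upright (within 3.4 degrees) on the mat that was free, its axis within 18 mm of the mat's centre; the low pot stands upright on the warmer's plate, its axis within 18 mm of the plate's centre; both are released and at rest (((horizontal distance between pot_tall and rest_1 below 0.018 m and height (world z) of pot_tall between 0.004 and 0.012 m and angle between pot_tall's own z axis and vertical below 0.06 rad) or (horizontal distance between pot_tall and rest_2 below 0.018 m and height (world z) of pot_tall between 0.004 and 0.012 m and angle between pot_tall's own z axis and vertical below 0.06 rad)) and horizontal distance between pot_low and warmer below 0.018 m and height (world z) of pot_low between 0.041 and 0.049 m and angle between pot_low's own z axis and vertical below 0.06 rad and linear speed of each of pot_tall, pot_low below 0.02 m/s and contact force between the fingers and pot_tall below 0.1 N and contact force between the fingers and pot_low below 0.1 N); the robot touches nothing.
It fails at once if a pot is tipped more than 26 degrees (angle between any of pot_tall, pot_low's own z axis and vertical above 0.45 rad).
It fails at once if a pot is dropped (falls free by more than about 1 cm) or thrown ((linear speed of pot_tall above 0.45 m/s and contact force between the fingers and pot_tall below 0.05 N) or (linear speed of pot_low above 0.45 m/s and contact force between the fingers and pot_low below 0.05 N)).
It fails at once if the lamp is knocked (more than 5 N) (contact force between lamp and anything else above 5 N).
It fails at once if a tool or the dowel can is moved more than 3 cm (distance of any of hammer, screwdriver, tuning_key, geared_drill, dowel_can from where it was at the start of the episode above 0.03 m).
It also fails if it takes over 64 s, if anything falls off the work surface, if the arm or the gripper's body presses on something with over 40 N, if the wrist force passes 120 N, or if a joint passes its speed limit or range.

## Robot

A 6-joint arm with a two-finger parallel gripper is mounted at the origin on the work surface. World frame = base frame: x ahead of the robot, y to its left, z up, the work surface at z = 0. Lengths are in m, angles in rad, forces in N, time in s.
With the tool pointing down it reaches from about 0.325 to 0.775 m from the base axis. Payload 5.5 kg.
Tool frame: the origin (TCP) lies midway between the tips of the shut fingers; the grasp point (between the pads) lies 19 mm behind it; y points along the fingers, x is the direction in which the jaws open and shut, and the axes are right-handed (so a half turn about y gives the same grasp; the last joint's range is limited). The gripper opens to 88 mm and grips with 3 to 60 N. Pads are 20 mm wide; open, the fingers measure 115 mm over their backs; the gripper's body (75 mm by 178 mm) begins 61 mm behind the grasp point.
Start: joints at [-1.292, 0.091, 1.231, -0, 1.82, -0.057], TCP at [0.198, -0.567, 0.2] pointing down, gripper open.
Joint ranges: [-2.87, 2.87], [-0.86, 2.18], [0.17, 2.46], [-1.51, 4.65], [0.06, 2.69], [-2.65, 2.65]. Speed limits (rad/s): [2.57, 2.57, 3.01, 3.14, 3.14, 3.14].

## Interface

Orientations are given as a unit quaternion [x, y, z, w].
In Python, from bench import monitor, imaging, job gives the robot as it stands. The module is installed in compiled form; this text tells all that it offers.
- The arm moves only by the tool jog_arm, never from a script. Its argument "series" is a list of rows, each a list of 7 numbers: the shift along the tool's x, y, z in units of 50 mm (1.0 is 50 mm), then the turn, a rotation vector about the tool's x, y, z in units of 5 degrees (1.0 is 5 degrees), then the closure, from 0 (fully open) to 1 (shut). In form: [[x, y, z, rx, ry, rz, hand], ...]. A call has 1 to 8 rows; each row shifts and turns the pose as measured when the row begins, along the tool's axes as they then stand; what a row does not reach is not made up. A row lasts 1/10 s, in which the tool goes at most 50 mm and 8.59 degrees, less where a joint would pass 70% of its speed; a pose out of reach is approached as far as the arm can. A call is refused whole if a number of a shift passes 1 or a number of a turn 1, either way. A call with a gripper value outside its range is refused whole. The fingers move at their own pace and stop on an object; "newtons" is the grip in N (left out, the last holds). Time passes only in rows, so rows that do not move let the fingers close. It gives the time, the measured TCP pose, the force and the opening at its end, in the units of the state.
- monitor.state(): the state, without advancing time (a new reading comes with each control period).
- imaging.read_camera(name): name is "scene" or "top" or "wrist"; returns the picture (420x560x3 uint8, red, green, blue); there is no depth.
- imaging.camera_info(name): a dict with "vfov" (degrees; the focal length in pixels is half the picture's height over the tangent of half this angle, whatever the lens; pixels are square), "cx", "cy" (the principal point, pixels), "R" (3x3) and "t" (3): a world point X has camera coordinates R X + t. Camera axes: x right, y down, z forward; pixel columns grow to the right and rows downward; lengths in m; the calibration is good to about 2 mm. A picture is of the moment at which its call begins: read the wrist's pose just before it. camera_info takes no time and is no camera call; for the wrist camera it gives the pose at the moment of the call.
- job.finish_job(): hands the job in, once; it reports no verdict.
The state is a dict: "time": time; "qpos": joint angles; "dq": joint speeds; "joint_torque": joint torques, N m; "eef_pos": TCP position; "tcp_rot": TCP orientation; "contact_force": force on the tool from outside, world axes, zero at the start; "torque": the same for the moment, N m; "opening": finger opening in m.
Only numpy, scipy, OpenCV 4.12 (cv2) and the standard library are available. Lean on these libraries where they do the work, as an engineer would, in place of code of your own. Each camera call takes 0.05 s, during which the arm holds its last target.

## Working session

There is one attempt and no reset: what is moved stays moved. The work goes in short steps, Python scripts to look and compute and a tool call to move; the robot and the scene stay as the last step left them, time stands still between calls to the robot, and variables do not carry over. Pictures are saved under pics/ and viewed, and the job is handed in when it is done.

Besides the shell and the picture viewer there is one more tool, called as name([rows], argument=value, ...), one row to a line, values as JSON. jog_arm: Moves the arm, as the interface text tells. Its arguments: {"type":"object","properties":{"series":{"type":"array","items":{"type":"array","items":{"type":"number"}}},"newtons":{"type":"number"}},"required":["series"]}

```bash
mkdir -p pics; python3 - <<'E'
from bench import monitor, imaging, job
import cv2,numpy as np
s=monitor.state()
for k,v in s.items(): print(k,np.round(v,4))
for n in ["scene","top","wrist"]:
    i=imaging.camera_info(n); print(n,i)
    im=imaging.read_camera(n); cv2.imwrite(f"pics/{n}0.png",im[:,:,::-1])
E
```

```text
time 0.0
qpos [-1.2917  0.0919  1.2319  0.      1.8198 -0.0567]
dq [ 0.0009  0.0003 -0.0019 -0.0007 -0.0017  0.0009]
joint_torque [-1.40000e-03 -4.46455e+01 -4.06451e+01  7.00000e-02  2.92000e-02
 -1.00000e-04]
eef_pos [ 0.1976 -0.5662  0.1985]
tcp_rot [-0.5761  0.4099 -0.4089  0.577 ]
contact_force [ 0.0385 -0.1634  0.5996]
torque [ 0.0469  0.0061 -0.0288]
opening 0.0877
scene {'vfov': 53.48220133929055, 'cx': 275.7354253884863, 'cy': 207.13880957837122, 'R': array([[-0.79593719,  0.60533346, -0.00744215],
       [ 0.46001617,  0.5967804 , -0.65744831],
       [-0.39353413, -0.52671107, -0.7534629 ]]), 't': array([ 0.37236812, -0.2340769 ,  1.4615313 ])}
top {'vfov': 42.60757899803329, 'cx': 288.333150946706, 'cy': 208.7060613340246, 'R': array([[-0.02436365, -0.99961922,  0.01295479],
       [-0.98723963,  0.02201802, -0.15771214],
       [ 0.15736684, -0.01663192, -0.98740015]]), 't': array([0.0590871 , 0.55019208, 1.22700032])}
wrist {'vfov': 65.13613643539495, 'cx': 274.52337915055296, 'cy': 210.47413856947566, 'R': array([[ 0.33035541, -0.94385509, -0.00169275],
       [-0.90099835, -0.31588855,  0.29734895],
       [-0.28118904, -0.09670567, -0.95476737]]), 't': array([-0.59928881, -0.03789348,  0.39115057])}
```

View pics/scene0.png

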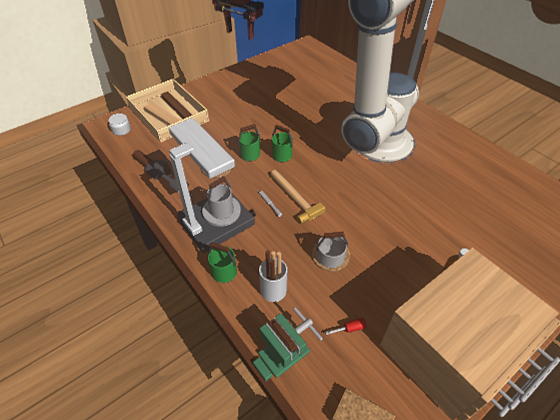

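View pics/top0.png

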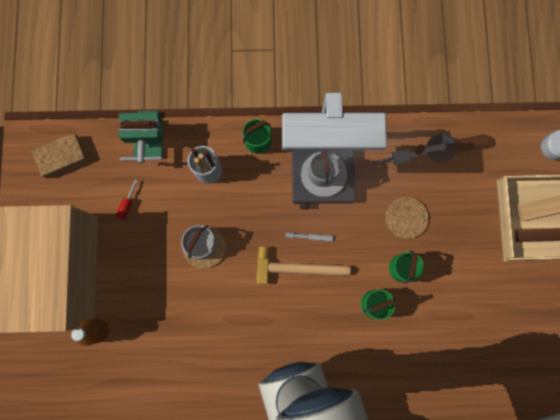

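View pics/wrist0.png

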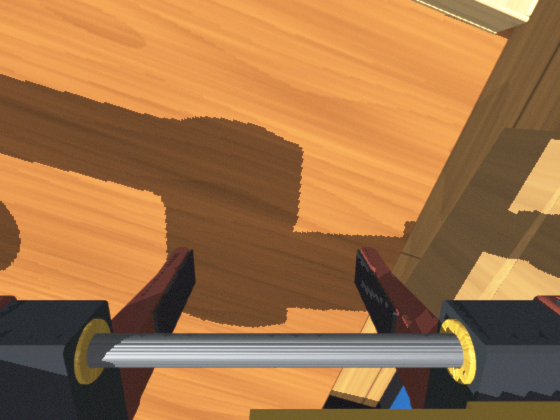

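The top view shows the free mat at about (407,218). The low pot is on the left mat at about (203,243), and the tall pot is on the plate at about (324,173), with the lamp head just behind it. Green decoy pots are at (407,267), (378,305) and (257,136). I'll enlarge these areas next.

```bash
python3 - <<'E'
import cv2
t=cv2.imread("pics/top0.png"); s=cv2.imread("pics/scene0.png")
def c(im,x,y,w,h,k,n): cv2.imwrite(f"pics/{n}.png",cv2.resize(im[y:y+h,x:x+w],None,fx=k,fy=k,interpolation=cv2.INTER_CUBIC))
c(t,280,90,160,120,5,"t_stand"); c(t,160,200,100,75,8,"t_low"); c(s,150,120,140,105,5.5,"s_stand"); c(t,350,185,100,75,8,"t_mat")
E
```

```text
(no output)
```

View pics/t_stand.png

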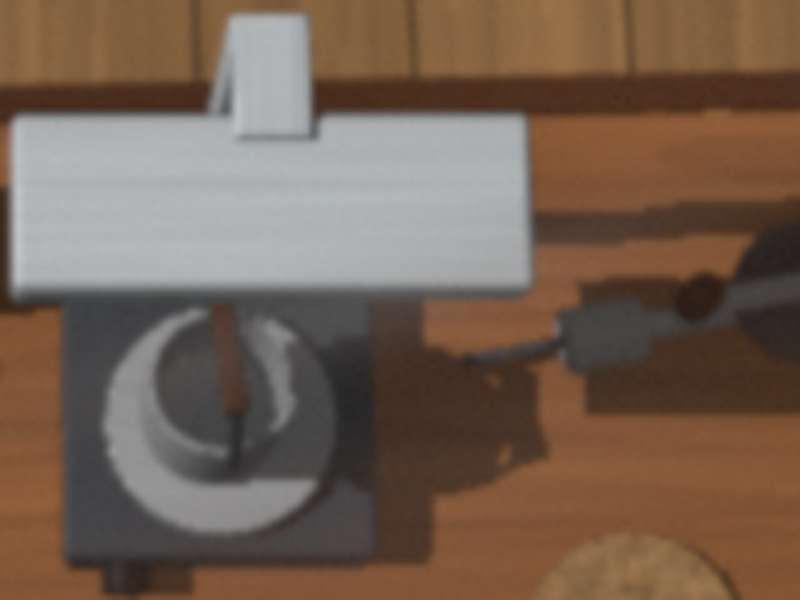

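View pics/t_low.png

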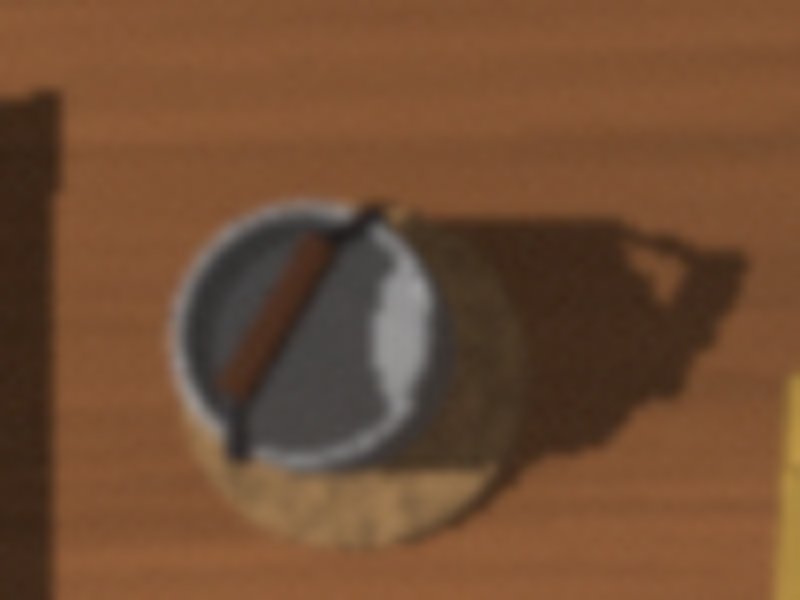

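View pics/s_stand.png

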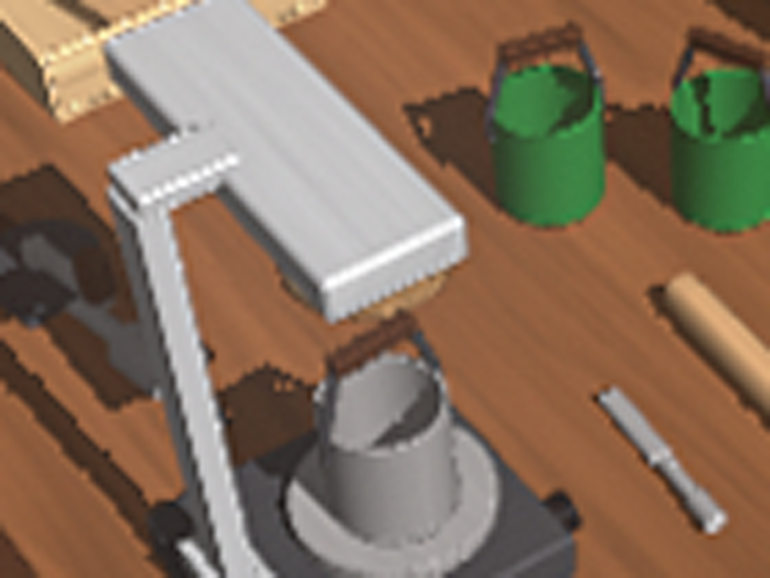

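View pics/t_mat.png

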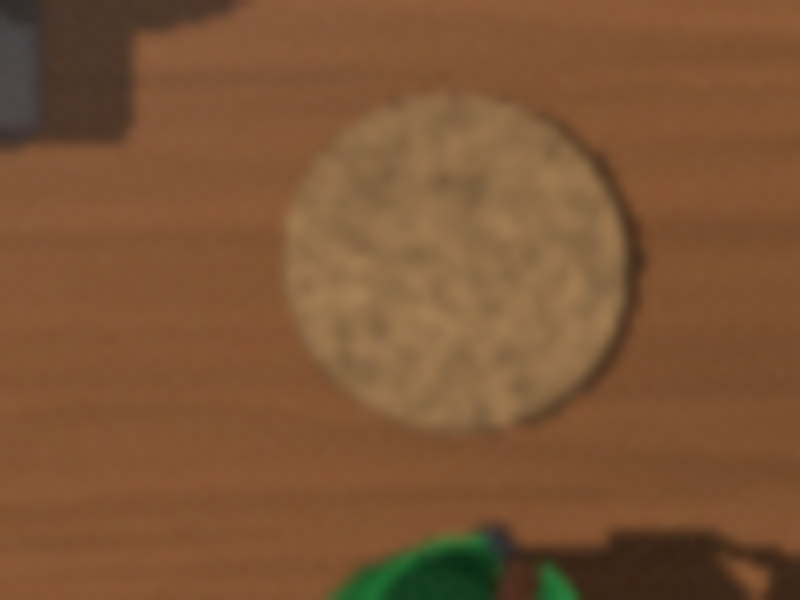

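```bash
cat > h.py <<'E'
import numpy as np, cv2
from bench import monitor, imaging
from scipy.spatial.transform import Rotation as Ro
def ray(n,u,v,z,info=None):
    i=info or imaging.camera_info(n); f=210/np.tan(np.radians(i['vfov']/2))
    d=i['R'].T@np.array([(u-i['cx'])/f,(v-i['cy'])/f,1]); o=-i['R'].T@i['t']
    return o+d*(z-o[2])/d[2]
def proj(n,X,info=None):
    i=info or imaging.camera_info(n); f=210/np.tan(np.radians(i['vfov']/2))
    c=i['R']@np.array(X)+i['t']; return c[:2]/c[2]*f+[i['cx'],i['cy']]
E
python3 - <<'E'
from h import *
def cr(x0,y0,k): return lambda u,v,z: ray("top",x0+(u+.5)/k-.5,y0+(v+.5)/k-.5,z).round(4)
S=cr(280,90,5);L=cr(160,200,8);M=cr(350,185,8)
print("mat",M(458,262,.008), "diam",M(285,262,.008)-M(631,262,.008), M(458,92,.008)-M(458,432,.008))
print("plate",S(219,419,.045),"L",S(103,419,.045),"R",S(335,419,.045),"bot",S(219,533,.045))
print("box front corners",S(68,562,.034),S(372,560,.034))
print("lamp front corners top",S(14,297,.311),S(530,292,.311)); print("post",S(270,135,.311))
print("tall bar front",S(234,410,.165),"bar mid visible",S(222,305,.165), "rim L,R",S(152,390,.119),S(297,390,.119),"bot",S(234,462,.119))
print("low rim L R T B",L(175,335,.062),L(447,335,.062),L(312,200,.062),L(312,468,.062))
print("low bar ends",L(322,236,.112),L(232,394,.112))
print("low mat bottom,right,",L(358,548,.008),L(524,380,.008))
for n,u,v in [("drill",430,150),("h1",405,157),("key",310,237),("hammerhead",262,265),("green1",406,267),("green2",378,305),("can",205,163),("green3",257,136)]: print(n,ray("top",u,v,.05).round(3))
# scene: tall bar ends crop s k5.5 at150,120
for u,v in [(330,365),(413,325)]: print(ray("scene",150+u/5.5,120+v/5.5,.159).round(4))
E
```

```text
mat [ 0.5295 -0.2412  0.008 ] diam [0.0024 0.1052 0.    ] [ 0.104  -0.0061  0.    ]
plate [ 0.6344 -0.0394  0.045 ] L [0.6356 0.0159 0.045 ] R [ 0.6333 -0.0947  0.045 ] bot [ 0.5793 -0.0374  0.045 ]
box front corners [0.5688 0.0341 0.034 ] [ 0.5666 -0.1109  0.034 ]
lamp front corners top [0.6232 0.0592 0.311 ] [ 0.621  -0.1363  0.311 ]
post [ 0.6849 -0.04    0.311 ]
tall bar front [ 0.6112 -0.0357  0.165 ] bar mid visible [ 0.6579 -0.0322  0.165 ] rim L,R [ 0.6317 -0.0034  0.119 ] [ 0.6303 -0.0686  0.119 ] bot [ 0.5979 -0.0391  0.119 ]
low rim L R T B [0.4778 0.2937 0.062 ] [0.476  0.2158 0.062 ] [0.516  0.2546 0.062 ] [0.4388 0.2544 0.062 ]
low bar ends [0.4993 0.2442 0.112 ] [0.4561 0.2688 0.112 ]
low mat bottom,right, [0.4186 0.2489 0.008 ] [0.4674 0.1994 0.008 ]
drill [ 0.685 -0.297  0.05 ]
h1 [ 0.669 -0.235  0.05 ]
key [ 0.483 -0.002  0.05 ]
hammerhead [0.42 0.11 0.05]
green1 [ 0.408 -0.222  0.05 ]
green2 [ 0.323 -0.153  0.05 ]
can [0.665 0.241 0.05 ]
green3 [0.728 0.117 0.05 ]
[ 0.6594 -0.0327  0.159 ]
[ 0.6131 -0.0312  0.159 ]
```

```bash
cat >> h.py <<'E'
def Rt(yaw,lean,flip=1):
    # fingers direction y; jaw x horizontal
    c,s=np.cos(yaw),np.sin(yaw); l=np.radians(lean)
    y=np.array([c*np.sin(l),s*np.sin(l),-np.cos(l)]); x=flip*np.array([-s,c,0]); z=np.cross(x,y)
    return np.array([x,y,z]).T
def plan(grasp,yaw,lean,flip,n,hand,maxrows=8,p0=None,R0=None):
    s=monitor.state(); p=np.array(s['eef_pos']) if p0 is None else p0
    R=Ro.from_quat(s['tcp_rot']).as_matrix() if R0 is None else R0
    RT=Rt(yaw,lean,flip); pT=np.array(grasp)+.019*RT[:,1]
    print("t",s['time'],"remaining",(pT-p).round(4),"rot deg",np.degrees(Ro.from_matrix(R.T@RT).as_rotvec()).round(1))
    w=Ro.from_matrix(R.T@RT).as_rotvec(); d=(pT-p)/n
    dr=np.round(np.degrees(w)/n/5,2)
    for k in range(n):
        Rk=R@Ro.from_rotvec(w*k/n).as_matrix()
        t=np.round(Rk.T@d/.05,2)
        print([float(a) for a in t]+[float(a) for a in dr]+[hand],",")
def here():
    s=monitor.state();R=Ro.from_quat(s['tcp_rot']).as_matrix()
    y=R[:,1];x=R[:,0]
    print("t",s['time'],"grasp",(np.array(s['eef_pos'])-.019*y).round(4),"lean",np.degrees(np.arccos(-y[2])).round(1),"yaw_y",np.arctan2(y[1],y[0]).round(3),"x",x.round(3),"z",R[:,2].round(3),"q",np.round(s['qpos'],3),"F",np.round(s['contact_force'],2),"open",s['opening'])
E
python3 - <<'E'
from h import *
here()
for f in(1,-1):
    plan([.52,-.035,.30],.05,40,f,12,0)
print(ray("top",95,250,.0),ray("top",72,250,.25))
E
```

```text
t 0.15 grasp [ 0.1977 -0.5663  0.2178] lean 0.1 yaw_y 1.832 x [ 0.33  -0.944 -0.001] z [0.944 0.33  0.   ] q [-1.292  0.092  1.232  0.     1.82  -0.057] F [-0.8   0.35  1.31] open 0.08769222477529245
t 0.15 remaining [0.3345 0.5319 0.0867] rot deg [  -8.2 -154.5  -56.3]
[-0.65, -0.14, 0.82, -0.14, -2.58, -0.94, 0] ,
[-0.44, -0.2, 0.94, -0.14, -2.58, -0.94, 0] ,
[-0.2, -0.24, 1.01, -0.14, -2.58, -0.94, 0] ,
[0.05, -0.26, 1.02, -0.14, -2.58, -0.94, 0] ,
[0.29, -0.25, 0.98, -0.14, -2.58, -0.94, 0] ,
[0.53, -0.23, 0.89, -0.14, -2.58, -0.94, 0] ,
[0.73, -0.19, 0.74, -0.14, -2.58, -0.94, 0] ,
[0.89, -0.13, 0.56, -0.14, -2.58, -0.94, 0] ,
[1.0, -0.06, 0.34, -0.14, -2.58, -0.94, 0] ,
[1.05, 0.02, 0.11, -0.14, -2.58, -0.94, 0] ,
[1.04, 0.11, -0.12, -0.14, -2.58, -0.94, 0] ,
[0.98, 0.19, -0.35, -0.14, -2.58, -0.94, 0] ,
t 0.15 remaining [0.3345 0.5319 0.0867] rot deg [39.7 15.7 -5.8]
[-0.65, -0.14, 0.82, 0.66, 0.26, -0.1, 0] ,
[-0.67, -0.1, 0.81, 0.66, 0.26, -0.1, 0] ,
[-0.69, -0.06, 0.8, 0.66, 0.26, -0.1, 0] ,
[-0.71, -0.02, 0.79, 0.66, 0.26, -0.1, 0] ,
[-0.72, 0.02, 0.77, 0.66, 0.26, -0.1, 0] ,
[-0.74, 0.06, 0.75, 0.66, 0.26, -0.1, 0] ,
[-0.76, 0.09, 0.73, 0.66, 0.26, -0.1, 0] ,
[-0.78, 0.13, 0.71, 0.66, 0.26, -0.1, 0] ,
[-0.79, 0.16, 0.68, 0.66, 0.26, -0.1, 0] ,
[-0.81, 0.19, 0.65, 0.66, 0.26, -0.1, 0] ,
[-0.83, 0.22, 0.62, 0.66, 0.26, -0.1, 0] ,
[-0.84, 0.25, 0.59, 0.66, 0.26, -0.1, 0] ,
[0.46835048 0.5117813  0.        ] [0.44687396 0.47047053 0.25      ]
```

jog_arm([
  [-0.5,-0.3,0.6,0.5,0.2,-0.1,0],
  [-0.5,-0.3,0.6,0.5,0.2,-0.1,0],
  [-0.5,-0.2,0.6,0.5,0.2,-0.1,0],
  [-0.5,-0.1,0.6,0.5,0.2,-0.1,0],
  [-0.5,0,0.6,0.5,0.2,-0.1,0],
  [-0.5,0,0.6,0.5,0.2,-0.1,0],
  [-0.5,0,0.6,0.5,0.2,-0.1,0],
  [-0.5,0,0.6,0.5,0.2,-0.1,0],
])

```text
time: 0.95
eef_pos: [0.3728, -0.3029, 0.274]
tcp_rot: [-0.443, 0.355, -0.536, 0.625]
contact_force: [-0.4, 0.1, -0.8]
opening: 0.0878
```

```bash
python3 - <<'E'
from h import *
here()
plan([.52,-.035,.28],.05,40,-1,8,0)
E
```

```text
t 0.95 grasp [ 0.366  -0.3036  0.2917] lean 20.9 yaw_y 0.096 x [ 0.174 -0.984  0.03 ] z [0.918 0.174 0.356] q [-1.006 -0.435  1.609  0.332  1.785  0.485] F [-0.42  0.06 -0.79] open 0.08778682343926941
t 0.95 remaining [ 0.1594  0.2686 -0.0085] rot deg [19.   7.1 -2.2]
[-0.59, 0.18, 0.47, 0.48, 0.18, -0.05, 0] ,
[-0.6, 0.2, 0.46, 0.48, 0.18, -0.05, 0] ,
[-0.61, 0.22, 0.44, 0.48, 0.18, -0.05, 0] ,
[-0.62, 0.23, 0.42, 0.48, 0.18, -0.05, 0] ,
[-0.62, 0.25, 0.4, 0.48, 0.18, -0.05, 0] ,
[-0.63, 0.26, 0.38, 0.48, 0.18, -0.05, 0] ,
[-0.64, 0.27, 0.36, 0.48, 0.18, -0.05, 0] ,
[-0.64, 0.28, 0.34, 0.48, 0.18, -0.05, 0] ,
```

jog_arm([
  [-0.6,0.2,0.47,0.5,0.2,-0.05,0],
  [-0.6,0.2,0.46,0.5,0.2,-0.05,0],
  [-0.6,0.22,0.44,0.5,0.2,-0.05,0],
  [-0.62,0.23,0.42,0.5,0.2,-0.05,0],
  [-0.62,0.25,0.4,0.5,0.2,-0.05,0],
  [-0.63,0.26,0.38,0.5,0.2,-0.05,0],
  [-0.64,0.27,0.36,0.48,0.18,-0.05,0],
  [-0.64,0.28,0.34,0.48,0.18,-0.05,0],
])

```text
time: 1.75
eef_pos: [0.5386, -0.0258, 0.2699]
tcp_rot: [-0.289, 0.288, -0.633, 0.657]
contact_force: [0.4, -1.0, -0.3]
opening: 0.088
```

```bash
python3 - <<'E'
from h import *
here()
plan([.54,-.035,.265],.05,40,-1,1,0)
i=imaging.camera_info("wrist"); im=imaging.read_camera("wrist")
import json; print({k:np.array(v).tolist() for k,v in i.items()})
np.savez("w1.npz",im=im,R=i['R'],t=i['t'])
cv2.imwrite("pics/w1.png",im[:,:,::-1])
for p in [(.611,-.0357,.165),(.660,-.032,.165)]: print(proj("wrist",p,i))
E
```

```text
t 1.75 grasp [ 0.526  -0.0264  0.284 ] lean 41.8 yaw_y 0.046 x [ 0.032 -0.999 -0.013] z [0.745 0.015 0.667] q [-0.244 -0.779  1.956  0.201  1.262  1.31 ] F [ 0.41 -0.98 -0.29] open 0.08802510358089742
t 1.75 remaining [ 0.0136 -0.0086 -0.0194] rot deg [-1.8 -1.3  0.1]
[0.18, 0.47, -0.06, -0.36, -0.25, 0.03, 0] ,
{'vfov': 65.13613643539495, 'cx': 274.52337915055296, 'cy': 210.47413856947566, 'R': [[0.0325503138878535, -0.9993902219004273, -0.012635720621267735], [-0.9095520160410341, -0.024378831754336486, -0.41487444206408536], [0.4143134166081211, 0.024997138478439353, -0.9097909297670521]], 't': [-0.04015821986648658, 0.6233171159000068, 0.22474882877268643]}
[287.92356627 210.470996  ]
[285.14594014 168.19306587]
```

View pics/w1.png

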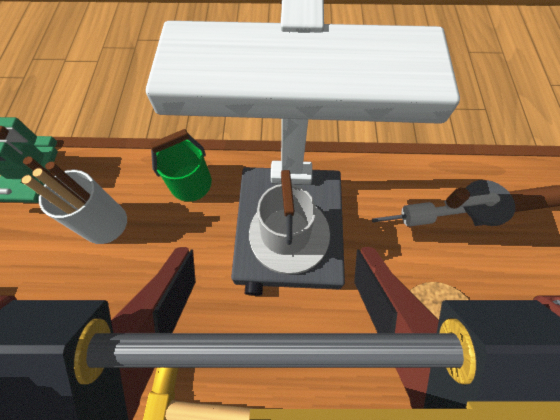

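```bash
python3 - <<'E'
import cv2
t=cv2.imread("pics/w1.png")
cv2.imwrite("pics/w1c.png",cv2.resize(t[155:275,220:360],None,fx=5,fy=5,interpolation=cv2.INTER_CUBIC))
E
```

```text
(no output)
```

View pics/w1c.png

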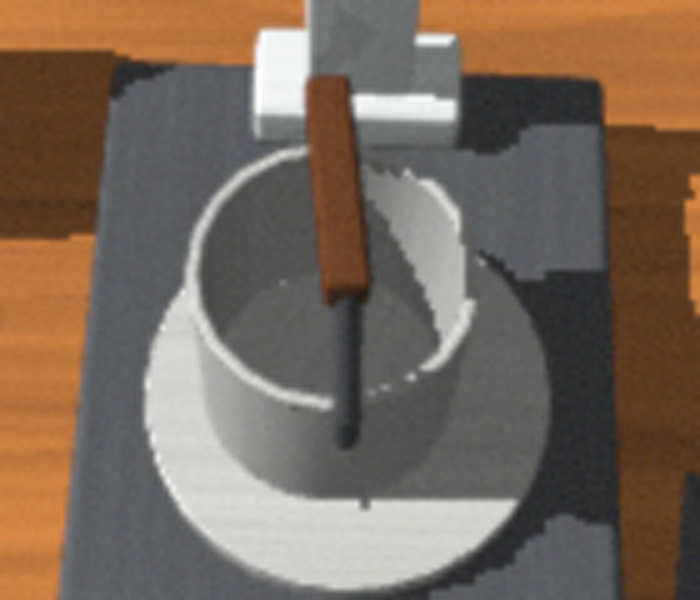

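```bash
python3 - <<'E'
from h import *
z=np.load("w1.npz"); i=imaging.camera_info("wrist"); i['R']=z['R'];i['t']=z['t']
g=lambda u,v,h: ray("w",220+(u+.5)/5-.5,155+(v+.5)/5-.5,h,i)
a=g(328,79,.165);b=g(344,280,.165); print(a,b,(a+b)/2,np.arctan2(*(a-b)[[1,0]]),np.linalg.norm(a-b))
print("rim L R",g(188,275,.119),g(474,305,.119),"near",g(325,405,.119),"far",g(320,146,.119))
print("plate L R bottom",g(145,390,.045),g(549,395,.045),g(345,590,.045))
E
```

```text
[ 0.65728904 -0.03210885  0.165     ] [ 0.61087175 -0.03617542  0.165     ] [ 0.63408039 -0.03414214  0.165     ] 0.08738590689348286 0.04659507937373633
rim L R [ 0.63215854 -0.00114899  0.119     ] [ 0.62639323 -0.06671678  0.119     ] near [ 0.60126535 -0.03329056  0.119     ] far [ 0.66681239 -0.03079745  0.119     ]
plate L R bottom [0.63139034 0.01498339 0.045     ] [ 0.63298718 -0.09424146  0.045     ] [ 0.57810775 -0.04001587  0.045     ]
```

```bash
python3 - <<'E'
from h import *
plan([.57,-.0395,.2356],.085,40,-1,4,0)
R=Rt(.085,40,-1);plan([.634,-.034,.159],.085,40,-1,6,0,p0=np.array([.57,-.0395,.2356])+.019*R[:,1],R0=R)
E
```

```text
t 1.8 remaining [ 0.0424 -0.0192 -0.0476] rot deg [-1.9 -2.6  1. ]
[0.11, 0.32, -0.0, -0.09, -0.13, 0.05, 0] ,
[0.11, 0.31, -0.0, -0.09, -0.13, 0.05, 0] ,
[0.11, 0.31, -0.0, -0.09, -0.13, 0.05, 0] ,
[0.11, 0.31, 0.0, -0.09, -0.13, 0.05, 0] ,
t 1.8 remaining [ 0.064   0.0055 -0.0766] rot deg [0. 0. 0.]
[-0.0, 0.33, -0.0, 0.0, 0.0, 0.0, 0] ,
[-0.0, 0.33, -0.0, 0.0, 0.0, 0.0, 0] ,
[-0.0, 0.33, -0.0, 0.0, 0.0, 0.0, 0] ,
[-0.0, 0.33, -0.0, 0.0, 0.0, 0.0, 0] ,
[-0.0, 0.33, -0.0, 0.0, 0.0, 0.0, 0] ,
[-0.0, 0.33, -0.0, 0.0, 0.0, 0.0, 0] ,
```

jog_arm([
  [0.11,0.32,0,-0.09,-0.13,0.05,0],
  [0.11,0.31,0,-0.09,-0.13,0.05,0],
  [0.11,0.31,0,-0.09,-0.13,0.05,0],
  [0.11,0.31,0,-0.09,-0.13,0.05,0],
  [0,0.2,0,0,0,0,0],
  [0,0,0,0,0,0,0],
])

```text
time: 2.4
eef_pos: [0.589, -0.0313, 0.2102]
tcp_rot: [-0.314, 0.284, -0.608, 0.672]
contact_force: [-0.5, 0.9, 0.2]
opening: 0.0877
```

```bash
python3 - <<'E'
from h import *
here()
plan([.634,-.034,.159],.085,40,-1,5,0)
E
```

```text
t 2.4 grasp [ 0.5769 -0.0325  0.2247] lean 39.9 yaw_y 0.099 x [ 0.099 -0.995 -0.   ] z [0.763 0.075 0.642] q [-0.251 -0.605  1.947  0.244  1.145  1.196] F [-0.54  0.88  0.19] open 0.0877479948966097
t 2.4 remaining [ 0.0571 -0.0017 -0.0657] rot deg [ 0.1  0.6 -0.5]
[0.03, 0.35, 0.01, 0.0, 0.02, -0.02, 0] ,
[0.03, 0.35, 0.01, 0.0, 0.02, -0.02, 0] ,
[0.03, 0.35, 0.01, 0.0, 0.02, -0.02, 0] ,
[0.03, 0.35, 0.01, 0.0, 0.02, -0.02, 0] ,
[0.03, 0.35, 0.01, 0.0, 0.02, -0.02, 0] ,
```

jog_arm([
  [0.03,0.35,0,0,0,0,0],
  [0.03,0.35,0,0,0,0,0],
  [0.03,0.35,0.01,0,0,0,0],
  [0.03,0.35,0.01,0,0,0,0],
  [0.02,0.2,0.01,0,0,0,0],
  [0,0,0,0,0,0,0],
])

```text
time: 3.0
eef_pos: [0.6432, -0.033, 0.1528]
tcp_rot: [-0.312, 0.283, -0.609, 0.672]
contact_force: [-1.5, -0.4, -0.8]
opening: 0.0878
```

```bash
python3 - <<'E'
from h import *
here()
plan([.634,-.034,.159],.085,40,-1,1,0)
i=imaging.camera_info("wrist"); im=imaging.read_camera("wrist")
cv2.imwrite("pics/w2.png",im[:,:,::-1])
E
```

```text
t 3.0 grasp [ 0.631  -0.0342  0.1674] lean 40.2 yaw_y 0.097 x [ 0.098 -0.995  0.001] z [0.76  0.075 0.646] q [-0.222 -0.436  1.937  0.246  0.979  1.184] F [-1.47 -0.37 -0.84] open 0.08784579617871803
t 3.0 remaining [ 0.0029  0.     -0.0084] rot deg [-0.2  0.6 -0.4]
[0.01, 0.17, -0.06, -0.04, 0.12, -0.09, 0] ,
```

View pics/w2.png

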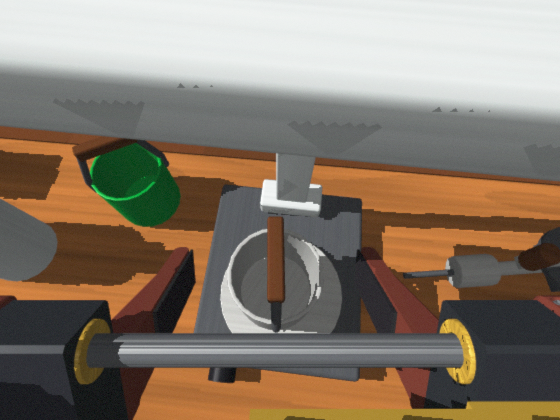

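The bar (275, 218–300) sits midway between the fingers and parallel to them, and the lamp head is above and ahead. I'll make the last few mm and close.

jog_arm([
  [0,0.2,-0.05,0,0.1,-0.05,0],
  [0,0,0,0,0,0,0.5],
  [0,0,0,0,0,0,1],
  [0,0,0,0,0,0,1],
  [0,0,0,0,0,0,1],
  [0,0,0,0,0,0,1],
], newtons=40)

```text
time: 3.65
eef_pos: [0.6483, -0.0327, 0.1481]
tcp_rot: [-0.308, 0.283, -0.614, 0.67]
contact_force: [-0.5, -0.3, -0.8]
opening: 0.0509
```

```bash
python3 - <<'E'
from h import *
here()
i=imaging.camera_info("wrist"); print(-i['R'].T@i['t'])
E
```

```text
t 3.65 grasp [ 0.636  -0.0338  0.1625] lean 40.5 yaw_y 0.087 x [ 0.087 -0.996 -0.   ] z [0.757 0.066 0.65 ] q [-0.214 -0.425  1.94   0.239  0.955  1.199] F [-0.53 -0.3  -0.78] open 0.05090509542366798
[ 0.58917836 -0.03812686  0.34215024]
```

jog_arm([
  [0,0.06,-0.05,0,0,0,1],
  [0,0,0,0,0,0,1],
  [0,0,0,0,0,0,1],
  [0,0,0,0,0,0,1],
  [0,0,0,0,0,0,1],
  [0,0,0,0,0,0,1],
  [0,0,0,0,0,0,1],
  [0,0,0,0,0,0,1],
])

```text
time: 4.45
eef_pos: [0.6482, -0.033, 0.144]
tcp_rot: [-0.308, 0.283, -0.614, 0.67]
contact_force: [-1.6, -0.6, 0.2]
opening: 0.0095
```

```bash
python3 - <<'E'
from h import *
here()
plan([.610,-.034,.182],.087,40.5,-1,4,1)
E
```

```text
t 4.45 grasp [ 0.6359 -0.0341  0.1584] lean 40.5 yaw_y 0.087 x [ 0.087 -0.996  0.   ] z [0.757 0.066 0.65 ] q [-0.215 -0.424  1.946  0.24   0.948  1.197] F [-1.57 -0.56  0.24] open 0.009507892095461788
t 4.45 remaining [-0.0259  0.0001  0.0236] rot deg [-0. -0.  0.]
[-0.01, -0.17, -0.02, -0.0, -0.0, 0.0, 1] ,
[-0.01, -0.17, -0.02, -0.0, -0.0, 0.0, 1] ,
[-0.01, -0.17, -0.02, -0.0, -0.0, 0.0, 1] ,
[-0.01, -0.17, -0.02, -0.0, -0.0, 0.0, 1] ,
```

jog_arm([
  [0,-0.08,0.06,0,0,0,1],
  [0,-0.1,0.08,0,0,0,1],
  [0,-0.15,0,0,0,0,1],
  [0,-0.17,-0.02,0,0,0,1],
  [0,-0.17,-0.02,0,0,0,1],
  [0,-0.17,-0.02,0,0,0,1],
])

```text
time: 5.05
eef_pos: [0.6207, -0.0346, 0.1769]
tcp_rot: [-0.311, 0.286, -0.612, 0.669]
contact_force: [-0.4, -0.1, -2.5]
opening: 0.0092
```

```bash
python3 - <<'E'
from h import *
here()
im=imaging.read_camera("scene"); cv2.imwrite("pics/s2.png",cv2.resize(im[100:280,120:360,::-1],None,fx=3,fy=3))
plan([.53,-.034,.215],.087,40.5,-1,5,1)
E
```

```text
t 5.05 grasp [ 0.6085 -0.0357  0.1914] lean 40.1 yaw_y 0.09 x [ 0.088 -0.996 -0.002] z [0.762 0.066 0.644] q [-0.234 -0.51   1.946  0.24   1.045  1.2  ] F [-0.36 -0.12 -2.47] open 0.009238012815141056
t 5.1 remaining [-0.0784  0.0019  0.0218] rot deg [ 0.3 -0.  -0.1]
[-0.03, -0.27, -0.18, 0.01, -0.0, -0.0, 1] ,
[-0.03, -0.27, -0.18, 0.01, -0.0, -0.0, 1] ,
[-0.03, -0.27, -0.18, 0.01, -0.0, -0.0, 1] ,
[-0.03, -0.27, -0.18, 0.01, -0.0, -0.0, 1] ,
[-0.03, -0.27, -0.18, 0.01, -0.0, -0.0, 1] ,
```

View pics/s2.png

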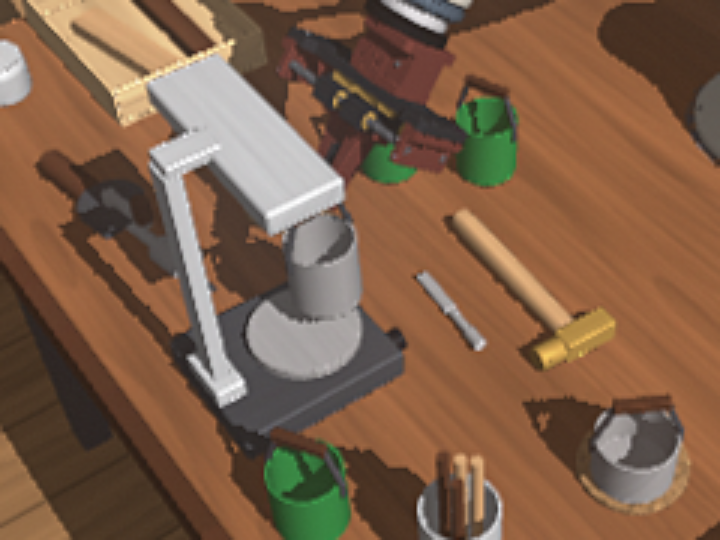

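jog_arm([
  [0,-0.1,-0.14,0,0,0,1],
  [0,-0.2,-0.22,0,0,0,1],
  [-0.02,-0.23,-0.25,0,0,0,1],
  [-0.02,-0.23,-0.25,0,0,0,1],
  [-0.02,-0.23,-0.25,0,0,0,1],
  [0,-0.1,-0.1,0,0,0,1],
])

```text
time: 5.7
eef_pos: [0.536, -0.0393, 0.184]
tcp_rot: [-0.309, 0.283, -0.613, 0.669]
contact_force: [1.1, -0.3, -1.7]
opening: 0.0093
```

```bash
python3 - <<'E'
from h import *
here()
plan([.5315,-.2412,.185],-.1,40.2,-1,14,1)
E
```

```text
t 5.7 grasp [ 0.5237 -0.0404  0.1985] lean 40.4 yaw_y 0.087 x [ 0.088 -0.996  0.001] z [0.758 0.067 0.648] q [-0.314 -0.792  2.105  0.278  1.177  1.149] F [ 1.1  -0.34 -1.67] open 0.009304504922837107
t 5.7 remaining [ 0.0077 -0.2031 -0.0135] rot deg [-0.2  8.2 -6.9]
[0.29, 0.01, -0.02, -0.0, 0.12, -0.1, 1] ,
[0.29, 0.01, -0.02, -0.0, 0.12, -0.1, 1] ,
[0.29, 0.01, -0.02, -0.0, 0.12, -0.1, 1] ,
[0.29, 0.01, -0.01, -0.0, 0.12, -0.1, 1] ,
[0.29, 0.02, -0.01, -0.0, 0.12, -0.1, 1] ,
[0.29, 0.02, -0.01, -0.0, 0.12, -0.1, 1] ,
[0.29, 0.02, -0.01, -0.0, 0.12, -0.1, 1] ,
[0.29, 0.02, -0.0, -0.0, 0.12, -0.1, 1] ,
[0.29, 0.03, 0.0, -0.0, 0.12, -0.1, 1] ,
[0.29, 0.03, 0.0, -0.0, 0.12, -0.1, 1] ,
[0.29, 0.03, 0.01, -0.0, 0.12, -0.1, 1] ,
[0.29, 0.03, 0.01, -0.0, 0.12, -0.1, 1] ,
[0.29, 0.04, 0.01, -0.0, 0.12, -0.1, 1] ,
[0.29, 0.04, 0.02, -0.0, 0.12, -0.1, 1] ,
```

jog_arm([
  [0.12,0.01,0.01,0,0.1,-0.1,1],
  [0.25,0.02,0.02,0,0.1,-0.1,1],
  [0.3,0.02,0.02,0,0.12,-0.1,1],
  [0.3,0.02,0,0,0.12,-0.1,1],
  [0.3,0.02,0,0,0.12,-0.1,1],
  [0.3,0.02,0,0,0.12,-0.1,1],
  [0.3,0.02,0,0,0.12,-0.1,1],
  [0.3,0.02,0,0,0.12,-0.1,1],
])

```text
time: 6.5
eef_pos: [0.5501, -0.1566, 0.1807]
tcp_rot: [0.293, -0.298, 0.652, -0.633]
contact_force: [-0.3, -0.0, -1.5]
opening: 0.0094
```

```bash
python3 - <<'E'
from h import *
here()
plan([.5315,-.2412,.185],-.1,40.2,-1,6,1)
E
```

```text
t 6.5 grasp [ 0.5378 -0.1562  0.1951] lean 40.6 yaw_y -0.032 x [-0.027 -1.     0.004] z [ 0.759 -0.018  0.651] q [-0.55  -0.653  2.034  0.361  1.146  1.002] F [-0.34 -0.02 -1.48] open 0.009431086392811986
t 6.5 remaining [-0.0064 -0.0858 -0.0102] rot deg [-0.4  3.3 -2.5]
[0.29, 0.02, -0.03, -0.01, 0.11, -0.08, 1] ,
[0.29, 0.02, -0.03, -0.01, 0.11, -0.08, 1] ,
[0.29, 0.02, -0.03, -0.01, 0.11, -0.08, 1] ,
[0.29, 0.02, -0.02, -0.01, 0.11, -0.08, 1] ,
[0.29, 0.03, -0.02, -0.01, 0.11, -0.08, 1] ,
[0.29, 0.03, -0.02, -0.01, 0.11, -0.08, 1] ,
```

jog_arm([
  [0.3,0.02,-0.03,0,0.11,-0.08,1],
  [0.3,0.02,-0.03,0,0.11,-0.08,1],
  [0.3,0.02,-0.03,0,0.11,-0.08,1],
  [0.3,0.02,-0.03,0,0.11,-0.08,1],
  [0.3,0.02,-0.02,0,0.11,-0.08,1],
  [0.15,0,0,0,0,0,1],
  [0,0,0,0,0,0,1],
])

```text
time: 7.2
eef_pos: [0.5447, -0.2522, 0.1676]
tcp_rot: [0.282, -0.312, 0.672, -0.609]
contact_force: [0.2, -0.2, -2.3]
opening: 0.0091
```

```bash
python3 - <<'E'
from h import *
here()
plan([.5315,-.2412,.125],-.1,40.2,-1,6,1)
for n in["top","wrist"]:
  im=imaging.read_camera(n); cv2.imwrite(f"pics/{n}3.png",im[:,:,::-1])
  if n=="top": cv2.imwrite(f"pics/{n}3.png",cv2.resize(im[140:290,310:510,::-1],None,fx=4,fy=4,interpolation=cv2.INTER_CUBIC))
E
```

```text
t 7.2 grasp [ 0.5325 -0.251   0.1821] lean 40.3 yaw_y -0.098 x [-0.099 -0.995 -0.001] z [ 0.759 -0.077  0.647] q [-0.733 -0.524  1.972  0.437  1.133  0.865] F [ 0.22 -0.18 -2.3 ] open 0.009109781071109239
t 7.2 remaining [-0.001   0.0098 -0.0571] rot deg [-0.1 -0.  -0.1]
[-0.03, 0.14, -0.13, -0.0, -0.0, -0.0, 1] ,
[-0.03, 0.14, -0.13, -0.0, -0.0, -0.0, 1] ,
[-0.03, 0.14, -0.13, -0.0, -0.0, -0.0, 1] ,
[-0.03, 0.14, -0.13, -0.0, -0.0, -0.0, 1] ,
[-0.03, 0.14, -0.13, -0.0, -0.0, -0.0, 1] ,
[-0.03, 0.14, -0.13, -0.0, -0.0, -0.0, 1] ,
```

View pics/top3.png

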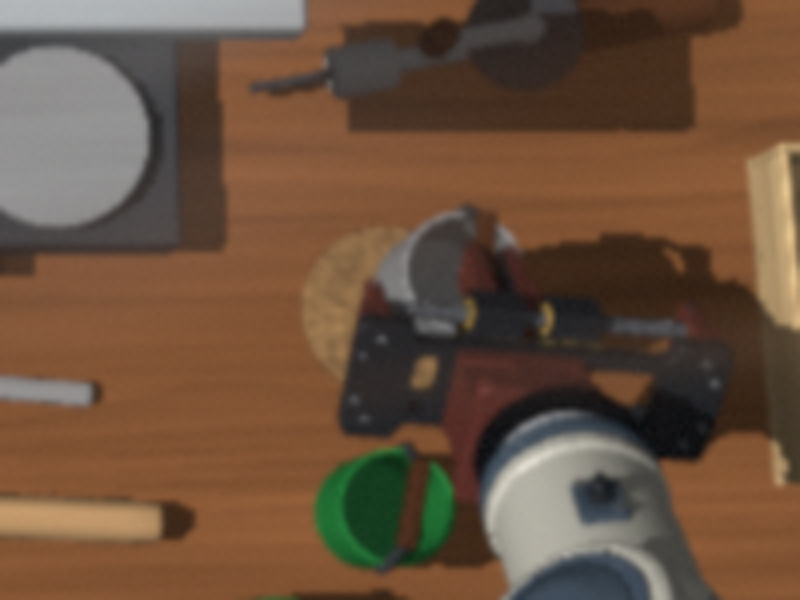

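View pics/wrist3.png

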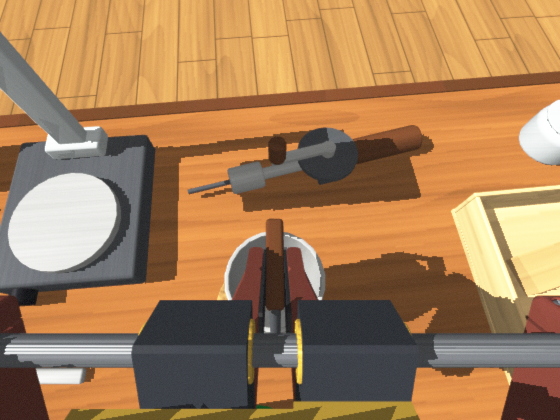

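jog_arm([
  [-0.05,0.1,-0.1,0,0,0,1],
  [-0.05,0.15,-0.13,0,0,0,1],
  [-0.05,0.15,-0.13,0,0,0,1],
  [-0.04,0.15,-0.13,0,0,0,1],
  [0,0.12,-0.1,0,0,0,1],
  [0,0.06,-0.05,0,0,0,1],
  [0,0,0,0,0,0,1],
])

```text
time: 8.0
eef_pos: [0.5451, -0.2374, 0.1135]
tcp_rot: [0.282, -0.312, 0.671, -0.611]
contact_force: [0.6, 0.9, -3.0]
opening: 0.0092
```

```bash
python3 - <<'E'
from h import *
here()
plan([.5315,-.2412,.1214],-.1,40.2,-1,2,1)
E
```

```text
t 8.0 grasp [ 0.5328 -0.2363  0.128 ] lean 40.2 yaw_y -0.091 x [-0.094 -0.996 -0.003] z [ 0.76  -0.074  0.646] q [-0.705 -0.531  2.073  0.446  1.041  0.844] F [ 0.61  0.86 -2.98] open 0.00918638784413175
t 8.0 remaining [-0.0014 -0.005  -0.0066] rot deg [-0.   0.1 -0.3]
[0.05, 0.04, -0.05, -0.0, 0.01, -0.03, 1] ,
[0.05, 0.04, -0.05, -0.0, 0.01, -0.03, 1] ,
```

jog_arm([
  [0.05,0.03,-0.04,0,0,0,1],
  [0.05,0.03,-0.03,0,0,0,1],
  [0,0.02,-0.02,0,0,0,1],
  [0,0.02,-0.02,0,0,0,1],
  [0,0,0,0,0,0,1],
])

```text
time: 8.5
eef_pos: [0.5441, -0.2438, 0.1074]
tcp_rot: [0.282, -0.311, 0.671, -0.611]
contact_force: [0.4, 1.2, -1.5]
opening: 0.0092
```

```bash
python3 - <<'E'
from h import *
here()
plan([.5315,-.2412,.1214],-.1,40.2,-1,2,1)
im=imaging.read_camera("wrist"); cv2.imwrite("pics/w4.png",im[:,:,::-1])
im=imaging.read_camera("scene"); cv2.imwrite("pics/s4.png",cv2.resize(im[80:230,150:350,::-1],None,fx=4,fy=4))
E
```

```text
t 8.5 grasp [ 0.5318 -0.2427  0.1219] lean 40.4 yaw_y -0.094 x [-0.095 -0.995 -0.001] z [ 0.758 -0.073  0.648] q [-0.72  -0.521  2.078  0.458  1.03   0.821] F [ 0.36  1.22 -1.54] open 0.009244133855902156
t 8.5 remaining [-0.0004  0.0014 -0.0006] rot deg [-0.2  0.2 -0.2]
[-0.01, 0.0, -0.01, -0.02, 0.02, -0.02, 1] ,
[-0.01, 0.0, -0.01, -0.02, 0.02, -0.02, 1] ,
```

View pics/w4.png

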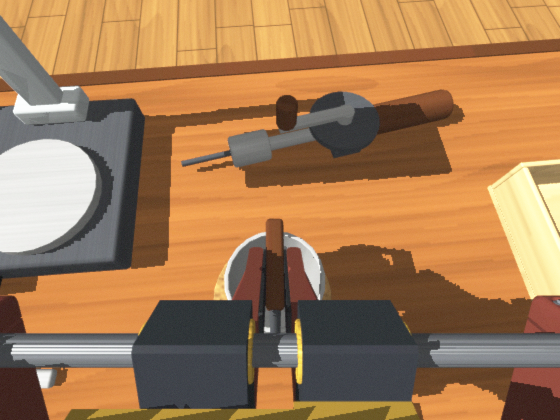

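View pics/s4.png

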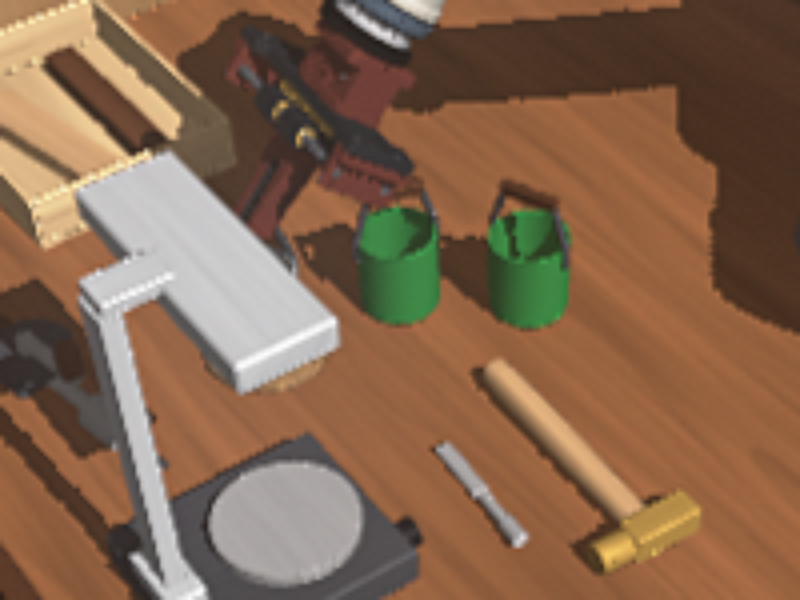

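The pot is centred over the mat, with cork showing evenly at (218,290) and (330,290). I'll lower it a touch more to contact.

jog_arm([
  [0,0.02,-0.02,0,0,0,1],
  [0,0.02,-0.02,0,0,0,1],
  [0,0,0,0,0,0,1],
])

```text
time: 8.9
eef_pos: [0.545, -0.2442, 0.1076]
tcp_rot: [0.281, -0.309, 0.672, -0.611]
contact_force: [-0.3, -1.3, -2.1]
opening: 0.0091
```

```bash
python3 - <<'E'
from h import *
here()
E
```

```text
t 8.9 grasp [ 0.5327 -0.243   0.122 ] lean 40.6 yaw_y -0.096 x [-0.095 -0.995  0.001] z [ 0.756 -0.072  0.651] q [-0.72  -0.521  2.08   0.461  1.025  0.817] F [-0.34 -1.3  -2.08] open 0.009130475413763044
```

jog_arm([
  [0,0.04,-0.05,0,0,0,1],
  [0,0.04,-0.04,0,0,0,1],
  [0,0,0,0,0,0,1],
])

```text
time: 9.2
eef_pos: [0.5468, -0.2455, 0.1082]
tcp_rot: [0.279, -0.304, 0.675, -0.612]
contact_force: [-0.5, -0.2, -1.9]
opening: 0.0094
```

```bash
python3 - <<'E'
from h import *
here()
E
```

```text
t 9.2 grasp [ 0.5343 -0.2442  0.1225] lean 41.2 yaw_y -0.101 x [-0.096 -0.995  0.005] z [ 0.749 -0.069  0.659] q [-0.721 -0.524  2.085  0.468  1.013  0.81 ] F [-0.54 -0.2  -1.94] open 0.009442743538937736
```

```bash
python3 - <<'E'
from h import *
s=monitor.state(); print(s['joint_torque'],s['torque'])
im=imaging.read_camera("top"); cv2.imwrite("pics/t5.png",cv2.resize(im[150:300,330:510,::-1],None,fx=4.4,fy=4,interpolation=cv2.INTER_CUBIC))
im=imaging.read_camera("scene"); cv2.imwrite("pics/s5.png",cv2.resize(im[60:200,190:330,::-1],None,fx=4.2,fy=4.2,interpolation=cv2.INTER_CUBIC))
here()
E
```

```text
[ 7.15013570e-02 -2.30730736e+01 -4.54411161e+01  2.44371124e+00
 -2.86607042e+00  1.00625435e-03] [ 0.10390026  0.58715593 -0.01603068]
t 9.3 grasp [ 0.534  -0.2441  0.1216] lean 41.1 yaw_y -0.1 x [-0.096 -0.995  0.004] z [ 0.75  -0.069  0.658] q [-0.721 -0.523  2.086  0.468  1.013  0.81 ] F [ 1.21 -1.15  2.52] open 0.00936399442181993
```

View pics/t5.png

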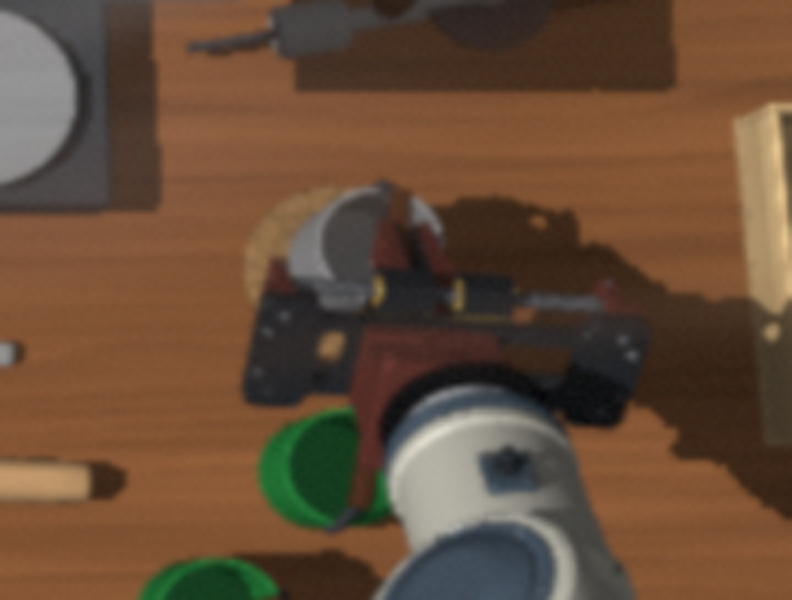

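View pics/s5.png

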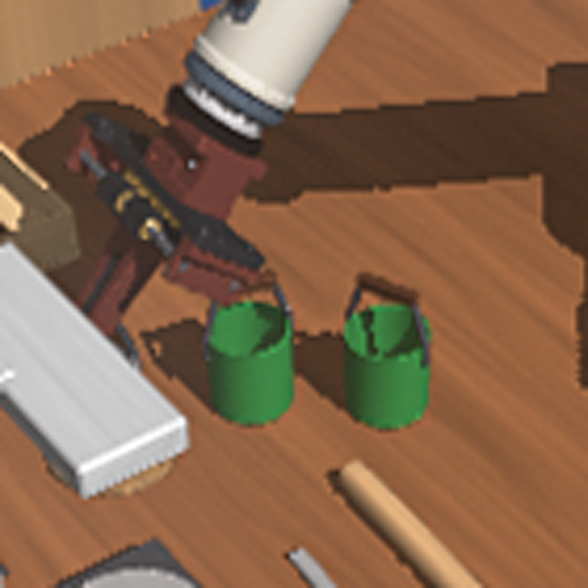

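Force now reads net upward, and z stopped at the expected 0.1215, so the pot is resting on the mat. Releasing.

jog_arm([
  [0,0,0,0,0,0,0.8],
  [0,0,0,0,0,0,0.7],
  [0,0,0,0,0,0,0.6],
  [0,0,0,0,0,0,0.6],
  [0,0,0,0,0,0,0.6],
])

```text
time: 9.8
eef_pos: [0.5466, -0.2454, 0.1069]
tcp_rot: [0.279, -0.305, 0.675, -0.612]
contact_force: [0.6, -0.6, -0.3]
opening: 0.0353
```

```bash
python3 - <<'E'
from h import *
here()
i=imaging.camera_info("wrist");im=imaging.read_camera("wrist"); cv2.imwrite("pics/w6.png",im[:,:,::-1])
E
```

```text
t 9.8 grasp [ 0.5341 -0.2441  0.1212] lean 41.1 yaw_y -0.1 x [-0.096 -0.995  0.004] z [ 0.75  -0.07   0.658] q [-0.721 -0.522  2.086  0.468  1.013  0.81 ] F [ 0.59 -0.56 -0.34] open 0.03528348681976148
```

View pics/w6.png

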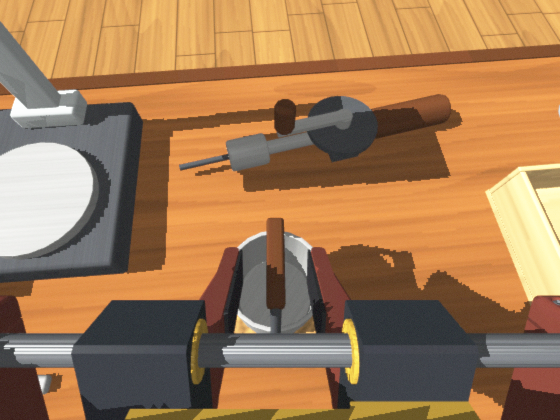

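jog_arm([
  [0,-0.15,0,0,0,0,0.5],
  [0,-0.3,0,0,0,0,0.4],
  [0,-0.4,0.1,0,0,0,0.4],
  [0,-0.4,0.1,0,0,0,0.4],
  [0,-0.4,0.2,0,0,0,0.3],
  [0,-0.4,0.3,0,0,0,0.2],
  [0,-0.3,0.3,0,0,0,0],
])

```text
time: 10.55
eef_pos: [0.5027, -0.2395, 0.2298]
tcp_rot: [0.28, -0.308, 0.673, -0.611]
contact_force: [-0.7, 0.0, 0.0]
opening: 0.0734
```

```bash
python3 - <<'E'
from h import *
here()
im=imaging.read_camera("top"); cv2.imwrite("pics/t7.png",cv2.resize(im[150:300,330:510,::-1],None,fx=4.4,fy=4,interpolation=cv2.INTER_CUBIC))
i=imaging.camera_info("wrist");im=imaging.read_camera("wrist"); cv2.imwrite("pics/w7.png",im[:,:,::-1]); np.savez("w7.npz",R=i['R'],t=i['t'])
E
```

```text
t 10.55 grasp [ 0.4904 -0.2383  0.2442] lean 40.8 yaw_y -0.097 x [-0.096 -0.995  0.001] z [ 0.753 -0.072  0.654] q [-0.793 -0.655  1.95   0.451  1.291  0.873] F [-0.7   0.02  0.01] open 0.07339483931830179
```

View pics/w7.png

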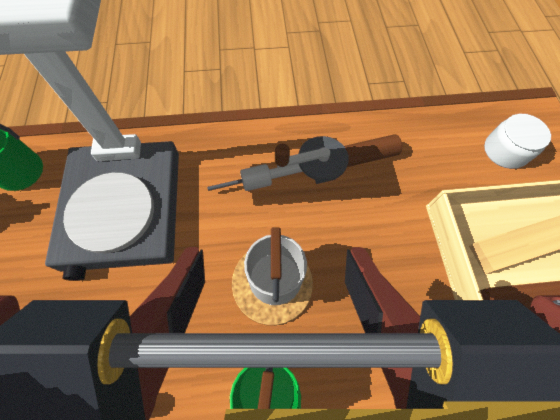

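View pics/t7.png

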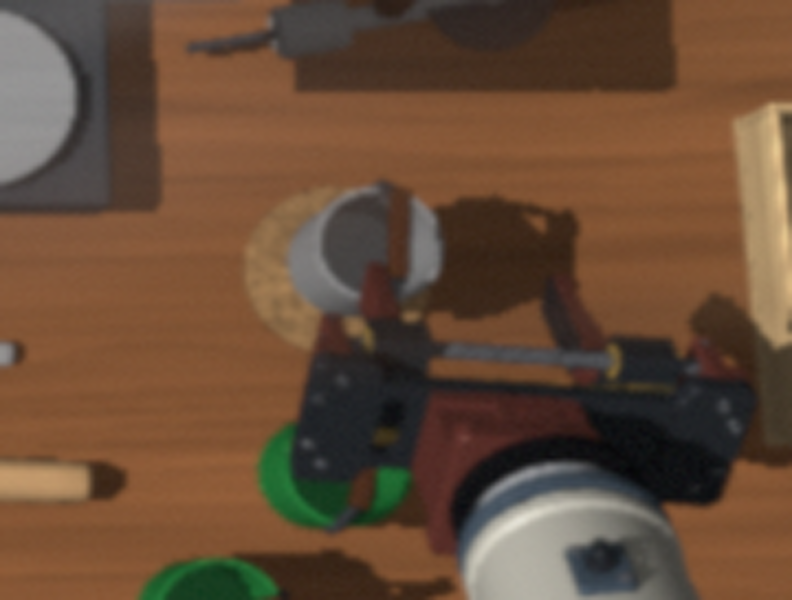

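```bash
python3 - <<'E'
from h import *
z=np.load("w7.npz"); i=imaging.camera_info("wrist"); i['R']=z['R'];i['t']=z['t']
g=lambda u,v,h: ray("w",u,v,h,i).round(4)
print("mat L R B",g(232.5,287,.008),g(313,287,.008),g(273,321,.008))
print("rim L R T",g(245,265,.082),g(306,265,.082),g(276,235,.082))
print("bar",g(276,229,.128),g(275,281,.128))
T=lambda u,v,h: ray("top",330+u/4.4-.4,150+v/4-.4,h).round(4)
print("top rim L R T",T(290,255,.082),T(442,255,.082),T(385,188,.082),"matL",T(243,268,.008))
E
```

```text
mat L R B [ 0.527  -0.1902  0.008 ] [ 0.5174 -0.2918  0.008 ] [ 0.4814 -0.2375  0.008 ]
rim L R T [ 0.5344 -0.2123  0.082 ] [ 0.5282 -0.2775  0.082 ] [ 0.5652 -0.2487  0.082 ]
bar [ 0.5551 -0.2473  0.128 ] [ 0.5048 -0.2415  0.128 ]
top rim L R T [ 0.529  -0.1981  0.082 ] [ 0.5272 -0.2775  0.082 ] [ 0.5668 -0.2501  0.082 ] matL [ 0.5324 -0.1879  0.008 ]
```

```bash
python3 - <<'E'
from h import *
plan([.50,0,.26],-.2,20,-1,8,0.3)
R=Rt(-.2,20,-1);plan([.42,.29,.22],-.52,40,-1,8,0.3,p0=np.array([.5,0,.26])+.019*R[:,1],R0=R)
E
```

```text
t 10.65 remaining [0.0025 0.2389 0.0093] rot deg [-21.1   5.3  -2.9]
[-0.59, -0.05, -0.02, -0.53, 0.13, -0.07, 0.3] ,
[-0.59, -0.06, -0.03, -0.53, 0.13, -0.07, 0.3] ,
[-0.59, -0.06, -0.04, -0.53, 0.13, -0.07, 0.3] ,
[-0.59, -0.06, -0.05, -0.53, 0.13, -0.07, 0.3] ,
[-0.59, -0.06, -0.06, -0.53, 0.13, -0.07, 0.3] ,
[-0.59, -0.06, -0.07, -0.53, 0.13, -0.07, 0.3] ,
[-0.59, -0.06, -0.08, -0.53, 0.13, -0.07, 0.3] ,
[-0.59, -0.06, -0.09, -0.53, 0.13, -0.07, 0.3] ,
t 10.65 remaining [-0.0758  0.2852 -0.0367] rot deg [19.8 16.  -9.2]
[-0.66, -0.03, -0.34, 0.5, 0.4, -0.23, 0.3] ,
[-0.65, -0.05, -0.36, 0.5, 0.4, -0.23, 0.3] ,
[-0.63, -0.08, -0.38, 0.5, 0.4, -0.23, 0.3] ,
[-0.62, -0.11, -0.4, 0.5, 0.4, -0.23, 0.3] ,
[-0.6, -0.14, -0.41, 0.5, 0.4, -0.23, 0.3] ,
[-0.58, -0.17, -0.43, 0.5, 0.4, -0.23, 0.3] ,
[-0.57, -0.2, -0.44, 0.5, 0.4, -0.23, 0.3] ,
[-0.55, -0.23, -0.45, 0.5, 0.4, -0.23, 0.3] ,
```

jog_arm([
  [-0.5,-0.15,0,-0.5,0.13,-0.07,0.2],
  [-0.6,-0.1,-0.03,-0.5,0.13,-0.07,0.2],
  [-0.6,-0.06,-0.04,-0.5,0.13,-0.07,0.2],
  [-0.6,-0.06,-0.05,-0.5,0.13,-0.07,0.2],
  [-0.6,-0.06,-0.06,-0.5,0.13,-0.07,0.2],
  [-0.6,-0.06,-0.07,-0.5,0.13,-0.07,0.2],
  [-0.6,-0.06,-0.08,-0.5,0.13,-0.07,0.2],
  [-0.6,-0.06,-0.09,-0.5,0.13,-0.07,0.2],
])

```text
time: 11.45
eef_pos: [0.4979, 0.0013, 0.2376]
tcp_rot: [0.362, -0.447, 0.636, -0.514]
contact_force: [0.5, -0.1, 0.5]
opening: 0.0703
```

```bash
python3 - <<'E'
from h import *
here()
plan([.42,.29,.22],-.52,40,-1,9,0.2)
E
```

```text
t 11.45 grasp [0.4916 0.0027 0.2554] lean 19.7 yaw_y -0.216 x [-0.21  -0.978  0.001] z [ 0.92  -0.198  0.338] q [-0.015 -0.511  1.722 -0.067  1.592  1.754] F [ 0.55 -0.1   0.46] open 0.07025539349640222
t 11.45 remaining [-0.0673  0.2826 -0.0321] rot deg [20.1 15.4 -8.8]
[-0.58, -0.03, -0.29, 0.45, 0.34, -0.19, 0.2] ,
[-0.57, -0.05, -0.3, 0.45, 0.34, -0.19, 0.2] ,
[-0.56, -0.07, -0.32, 0.45, 0.34, -0.19, 0.2] ,
[-0.55, -0.09, -0.33, 0.45, 0.34, -0.19, 0.2] ,
[-0.54, -0.12, -0.34, 0.45, 0.34, -0.19, 0.2] ,
[-0.53, -0.14, -0.35, 0.45, 0.34, -0.19, 0.2] ,
[-0.51, -0.16, -0.36, 0.45, 0.34, -0.19, 0.2] ,
[-0.5, -0.18, -0.37, 0.45, 0.34, -0.19, 0.2] ,
[-0.49, -0.21, -0.38, 0.45, 0.34, -0.19, 0.2] ,
```

jog_arm([
  [0,0,0,0,-1,0,0.2],
  [0,0,0,0,-1,0,0.2],
  [0,0,0,0,-1,0,0.2],
  [0,0,0,0,-1,0,0.2],
  [0,0,0,0,-1,0,0.2],
  [0,0,0,0,-1,0,0.2],
  [0,0,0,0,-1,0,0.2],
  [0,0,0,0,-1,0,0.2],
])

```text
time: 12.25
eef_pos: [0.4945, 0.0077, 0.2239]
tcp_rot: [-0.57, 0.239, -0.456, 0.64]
contact_force: [0.8, 0.3, -0.2]
opening: 0.0704
```

jog_arm([
  [0,0,0,0,-1,0,0.2],
  [0,0,0,0,-1,0,0.2],
  [0,0,0,0,-1,0,0.2],
  [0,0,0,0,-1,0,0.2],
  [0,0,0,0,-1,0,0.2],
  [0,0,0,0,-1,0,0.2],
  [0,0,0,0,-1,0,0.2],
  [0,0,0,0,-1,0,0.2],
])

```text
time: 13.05
eef_pos: [0.4897, 0.0076, 0.2102]
tcp_rot: [0.698, -0.001, 0.216, -0.683]
contact_force: [-0.5, 0.6, 0.5]
opening: 0.0703
```

jog_arm([
  [0,0,0,0,-1,0,0.2],
  [0,0,0,0,-1,0,0.2],
  [0,0,0,0,-1,0,0.2],
  [0,0,0,0,-1,0,0.2],
  [0,0,0,0,-1,0,0.2],
  [0,0,0,0,-1,0,0.2],
  [0,0,0,0,-1,0,0.2],
  [0,0,0,0,-1,0,0.2],
])

```text
time: 13.85
eef_pos: [0.4846, 0.0074, 0.1965]
tcp_rot: [0.728, 0.238, -0.055, -0.641]
contact_force: [-0.7, -0.3, 0.2]
opening: 0.0704
```

```bash
python3 - <<'E'
from h import *
here()
plan([.42,.29,.22],-.52,40,1,12,0.2)
E
```

```text
t 13.85 grasp [0.4793 0.0087 0.2147] lean 16.5 yaw_y -0.233 x [0.881 0.417 0.225] z [-0.385  0.906 -0.173] q [-0.006 -0.507  1.781 -0.064  1.587 -0.438] F [-0.74 -0.3   0.25] open 0.07039425109936069
t 13.85 remaining [-0.054   0.2765  0.0089] rot deg [-24.8 -37.1  -3.3]
[0.12, -0.07, 0.45, -0.41, -0.62, -0.06, 0.2] ,
[0.14, -0.08, 0.44, -0.41, -0.62, -0.06, 0.2] ,
[0.16, -0.1, 0.43, -0.41, -0.62, -0.06, 0.2] ,
[0.19, -0.11, 0.42, -0.41, -0.62, -0.06, 0.2] ,
[0.21, -0.13, 0.4, -0.41, -0.62, -0.06, 0.2] ,
[0.23, -0.14, 0.38, -0.41, -0.62, -0.06, 0.2] ,
[0.25, -0.15, 0.36, -0.41, -0.62, -0.06, 0.2] ,
[0.27, -0.16, 0.35, -0.41, -0.62, -0.06, 0.2] ,
[0.29, -0.18, 0.32, -0.41, -0.62, -0.06, 0.2] ,
[0.31, -0.19, 0.3, -0.41, -0.62, -0.06, 0.2] ,
[0.33, -0.19, 0.28, -0.41, -0.62, -0.06, 0.2] ,
[0.34, -0.2, 0.25, -0.41, -0.62, -0.06, 0.2] ,
```

jog_arm([
  [0.12,-0.15,0.45,-0.4,-0.6,-0.05,0.2],
  [0.14,-0.15,0.44,-0.4,-0.6,-0.05,0.2],
  [0.16,-0.15,0.43,-0.4,-0.6,-0.05,0.2],
  [0.19,-0.15,0.42,-0.4,-0.6,-0.05,0.2],
  [0.2,-0.15,0.4,-0.4,-0.6,-0.05,0.2],
  [0.22,-0.15,0.38,-0.4,-0.6,-0.05,0.2],
  [0.25,-0.15,0.36,-0.4,-0.6,-0.05,0.2],
  [0.27,-0.16,0.35,-0.4,-0.6,-0.05,0.2],
])

```text
time: 14.65
eef_pos: [0.4389, 0.1927, 0.2027]
tcp_rot: [0.78, 0.384, -0.17, -0.465]
contact_force: [1.3, -0.2, 0.8]
opening: 0.0699
```

```bash
python3 - <<'E'
from h import *
here()
plan([.42,.29,.20],-.52,40,1,5,0.2)
E
```

```text
t 14.65 grasp [0.4305 0.1979 0.2189] lean 31.3 yaw_y -0.555 x [0.647 0.757 0.092] z [-0.622  0.594 -0.511] q [ 0.736 -0.458  1.805 -0.523  1.621 -0.175] F [ 1.29 -0.2   0.78] open 0.06988787318622788
t 14.65 remaining [-0.0083  0.0912 -0.0172] rot deg [ -8.6 -11.8  -1.9]
[0.25, -0.06, 0.27, -0.34, -0.47, -0.08, 0.2] ,
[0.26, -0.06, 0.26, -0.34, -0.47, -0.08, 0.2] ,
[0.27, -0.07, 0.25, -0.34, -0.47, -0.08, 0.2] ,
[0.28, -0.07, 0.23, -0.34, -0.47, -0.08, 0.2] ,
[0.29, -0.08, 0.22, -0.34, -0.47, -0.08, 0.2] ,
```

jog_arm([
  [0.25,-0.1,0.27,-0.34,-0.47,-0.08,0.2],
  [0.26,-0.1,0.26,-0.34,-0.47,-0.08,0.2],
  [0.27,-0.1,0.25,-0.34,-0.47,-0.08,0.2],
  [0.28,-0.1,0.23,-0.34,-0.47,-0.08,0.2],
  [0.29,-0.1,0.22,-0.34,-0.47,-0.08,0.2],
  [0,0,0,0,0,0,0.2],
])

```text
time: 15.25
eef_pos: [0.4211, 0.2904, 0.1814]
tcp_rot: [0.782, 0.459, -0.222, -0.359]
contact_force: [-0.1, -0.3, -0.3]
opening: 0.0705
```

```bash
python3 - <<'E'
from h import *
here()
plan([.4775,.2555,.106],-.52,40,1,5,0.2)
i=imaging.camera_info("wrist");im=imaging.read_camera("wrist"); cv2.imwrite("pics/w8.png",im[:,:,::-1]); np.savez("w8.npz",R=i['R'],t=i['t'])
im=imaging.read_camera("top"); cv2.imwrite("pics/t8.png",im[:,:,::-1])
E
```

```text
t 15.25 grasp [0.4105 0.2965 0.1959] lean 40.1 yaw_y -0.524 x [ 0.481  0.877 -0.019] z [-0.677  0.357 -0.644] q [ 1.018 -0.281  1.767 -0.7    1.617 -0.107] F [-0.08 -0.27 -0.28] open 0.07050389438525644
t 15.25 remaining [ 0.067  -0.041  -0.0899] rot deg [ 0.1  1.5 -0.1]
[-0.01, 0.48, -0.01, 0.0, 0.06, -0.01, 0.2] ,
[-0.01, 0.48, -0.01, 0.0, 0.06, -0.01, 0.2] ,
[-0.01, 0.48, -0.01, 0.0, 0.06, -0.01, 0.2] ,
[-0.01, 0.48, -0.01, 0.0, 0.06, -0.01, 0.2] ,
[-0.01, 0.48, -0.01, 0.0, 0.06, -0.01, 0.2] ,
```

View pics/w8.png

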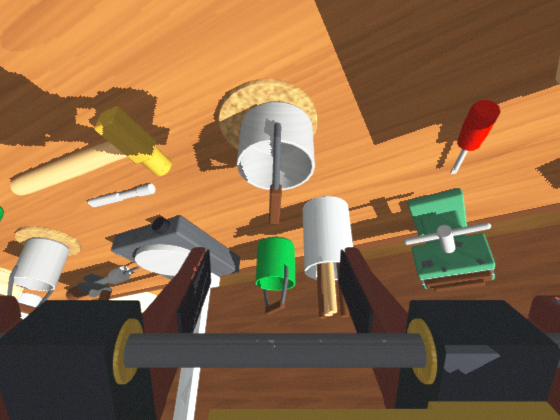

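View pics/t8.png

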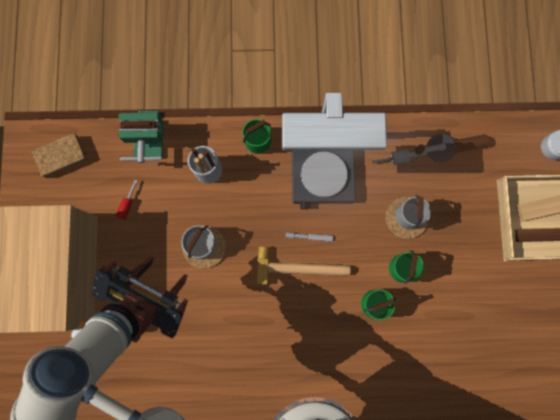

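```bash
python3 - <<'E'
from h import *
t=cv2.imread("pics/w8.png")
cv2.imwrite("pics/w8c.png",cv2.resize(t[75:235,205:335],None,fx=3.75,fy=3.75,interpolation=cv2.INTER_CUBIC))
z=np.load("w8.npz"); i=imaging.camera_info("wrist"); i['R']=z['R'];i['t']=z['t']; print(-i['R'].T@i['t'])
for p in [(.4993,.2442,.112),(.4561,.2688,.112),(.4993,.2442,.1),(.4561,.2688,.1)]: print(proj("w",p,i))
E
```

```text
[0.26091353 0.37903648 0.27009939]
[273.54342052 225.26202014]
[274.41467162 195.42456749]
[273.79180682 214.65527079]
[274.68008734 183.92091454]
```

View pics/w8c.png

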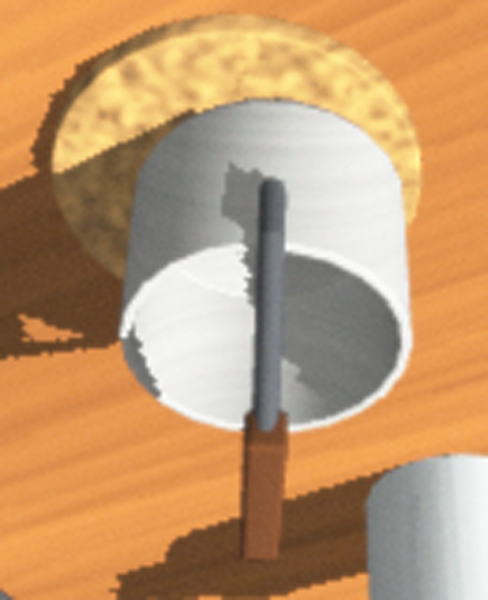

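```bash
python3 - <<'E'
from h import *
z=np.load("w8.npz"); i=imaging.camera_info("wrist"); i['R']=z['R'];i['t']=z['t']
g=lambda u,v,h: ray("w",205+(u+.5)/3.75-.5,75+(v+.5)/3.75-.5,h,i)
a=g(262,557,.112);b=g(266,446,.112);print(a,b,(a+b)/2,np.arctan2(*(a-b)[[1,0]]),np.linalg.norm(a-b))
print("rim",g(122,335,.062),g(410,345,.062),g(280,430,.062))
E
```

```text
[0.49622435 0.24693048 0.112     ] [0.45420052 0.27092536 0.112     ] [0.47521244 0.25892792 0.112     ] -0.5188098834809379 0.048391702866912044
rim [0.45522219 0.22719199 0.062     ] [0.49291594 0.29128725 0.062     ] [0.51027241 0.24401938 0.062     ]
```

jog_arm([
  [0,0.3,0,0,0.06,0,0.2],
  [0,0.4,0,0,0.06,0,0.2],
  [0,0.4,0,0,0.06,0,0.2],
  [0,0.35,0,0,0.06,0,0.2],
  [0,0.2,0,0,0,0,0.2],
  [0,0,0,0,0,0,0.2],
])

```text
time: 15.95
eef_pos: [0.4728, 0.2546, 0.1166]
tcp_rot: [0.786, 0.45, -0.209, -0.367]
contact_force: [-0.6, -0.5, -0.7]
opening: 0.0703
```

```bash
python3 - <<'E'
from h import *
here()
plan([.476,.2575,.107],-.52,40,1,3,0.2)
i=imaging.camera_info("wrist");im=imaging.read_camera("wrist"); cv2.imwrite("pics/w9.png",im[:,:,::-1]); np.savez("w9.npz",R=i['R'],t=i['t'])
E
```

```text
t 15.95 grasp [0.4622 0.2608 0.1312] lean 40.0 yaw_y -0.528 x [0.507 0.862 0.003] z [-0.659  0.39  -0.643] q [ 0.88  -0.261  1.865 -0.694  1.441 -0.099] F [-0.63 -0.47 -0.68] open 0.07026947811229094
t 15.95 remaining [ 0.0138 -0.0032 -0.0242] rot deg [ 0.  -0.6 -0.3]
[0.03, 0.18, 0.03, 0.0, -0.04, -0.02, 0.2] ,
[0.03, 0.18, 0.03, 0.0, -0.04, -0.02, 0.2] ,
[0.03, 0.18, 0.03, 0.0, -0.04, -0.02, 0.2] ,
```

View pics/w9.png

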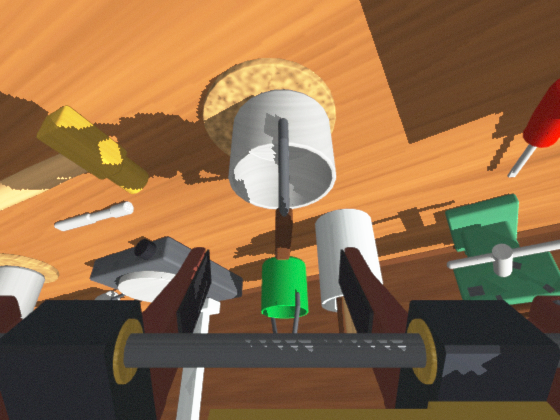

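The bar is at about u=284 and the finger midline at about 275, which matches the planned +4.5 mm in x.

jog_arm([
  [0.03,0.2,0.03,0,0,0,0.2],
  [0.03,0.2,0.03,0,0,0,0.2],
  [0.03,0.15,0.02,0,0,0,0.2],
  [0,0,0,0,0,0,0.2],
])

```text
time: 16.4
eef_pos: [0.4892, 0.2522, 0.0937]
tcp_rot: [0.786, 0.452, -0.207, -0.368]
contact_force: [-0.4, 0.4, -0.2]
opening: 0.0705
```

```bash
python3 - <<'E'
from h import *
here()
plan([.476,.2575,.107],-.52,40,1,1,0.2)
i=imaging.camera_info("wrist");im=imaging.read_camera("wrist"); cv2.imwrite("pics/w10.png",im[:,:,::-1])
E
```

```text
t 16.4 grasp [0.4786 0.2583 0.1083] lean 40.0 yaw_y -0.523 x [0.506 0.862 0.007] z [-0.658  0.392 -0.643] q [ 0.849 -0.227  1.878 -0.697  1.382 -0.09 ] F [-0.41  0.38 -0.15] open 0.07049871494756568
t 16.4 remaining [-0.0026 -0.0007 -0.0013] rot deg [ 0.  -0.7 -0.1]
[-0.04, -0.0, 0.05, 0.01, -0.15, -0.02, 0.2] ,
```

View pics/w10.png

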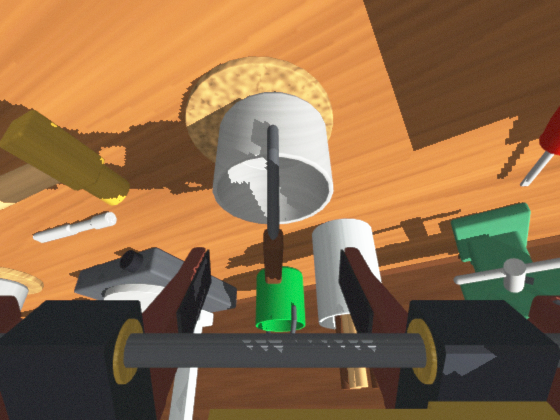

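jog_arm([
  [-0.02,0,0.03,0,-0.1,0,1],
  [0,0,0,0,0,0,1],
  [0,0,0,0,0,0,1],
  [0,0,0,0,0,0,1],
  [0,0,0,0,0,0,1],
  [0,0,0,0,0,0,1],
  [0,0,0,0,0,0,1],
  [0,0,0,0,0,0,1],
], newtons=40)

```text
time: 17.25
eef_pos: [0.4875, 0.2532, 0.0948]
tcp_rot: [0.785, 0.454, -0.21, -0.366]
contact_force: [-0.1, -0.4, 1.4]
opening: 0.01
```

jog_arm([
  [0,0,0,0,0,0,1],
  [0,0,0,0,0,0,1],
  [0,0,0,0,0,0,1],
])

```text
time: 17.55
eef_pos: [0.4873, 0.2526, 0.0946]
tcp_rot: [0.785, 0.454, -0.21, -0.366]
contact_force: [-1.3, -0.4, 0.5]
opening: 0.0087
```

```bash
python3 - <<'E'
from h import *
here()
plan([.478,.2575,.165],-.52,40,1,6,1)
E
```

```text
t 17.55 grasp [0.4767 0.2587 0.1091] lean 40.1 yaw_y -0.521 x [0.5   0.866 0.002] z [-0.662  0.384 -0.644] q [ 0.853 -0.231  1.88  -0.698  1.384 -0.097] F [-1.3  -0.44  0.52] open 0.008701535841526508
t 17.55 remaining [ 0.0013 -0.0012  0.0559] rot deg [ 0.1 -0.2 -0. ]
[-0.0, -0.14, -0.12, 0.0, -0.01, -0.0, 1] ,
[-0.0, -0.14, -0.12, 0.0, -0.01, -0.0, 1] ,
[-0.0, -0.14, -0.12, 0.0, -0.01, -0.0, 1] ,
[-0.0, -0.14, -0.12, 0.0, -0.01, -0.0, 1] ,
[-0.0, -0.14, -0.12, 0.0, -0.01, -0.0, 1] ,
[-0.0, -0.14, -0.12, 0.0, -0.01, -0.0, 1] ,
```

jog_arm([
  [0,-0.08,-0.07,0,0,0,1],
  [0,-0.14,-0.12,0,0,0,1],
  [0,-0.16,-0.14,0,0,0,1],
  [0,-0.16,-0.14,0,0,0,1],
  [0,-0.16,-0.14,0,0,0,1],
  [0,-0.16,-0.14,0,0,0,1],
  [0,-0.16,-0.14,0,0,0,1],
  [0,-0.14,-0.12,0,0,0,1],
])

```text
time: 18.35
eef_pos: [0.4872, 0.2516, 0.1749]
tcp_rot: [0.784, 0.453, -0.212, -0.367]
contact_force: [-0.5, -0.2, -3.2]
opening: 0.0086
```

```bash
python3 - <<'E'
from h import *
here()
im=imaging.read_camera("scene"); cv2.imwrite("pics/s11.png",cv2.resize(im[150:300,250:450,::-1],None,fx=3.5,fy=3.5))
plan([.53,.10,.185],-.2,40,1,16,1)
E
```

```text
t 18.35 grasp [0.4767 0.2577 0.1895] lean 39.9 yaw_y -0.524 x [ 0.499  0.866 -0.001] z [-0.665  0.383 -0.641] q [ 0.85  -0.272  1.769 -0.682  1.503 -0.2  ] F [-0.52 -0.25 -3.21] open 0.00859988105277588
t 18.4 remaining [ 0.0542 -0.1544 -0.0067] rot deg [ -0.1 -14.2 -11.8]
[-0.13, 0.11, -0.11, -0.0, -0.18, -0.15, 1] ,
[-0.14, 0.1, -0.11, -0.0, -0.18, -0.15, 1] ,
[-0.14, 0.1, -0.11, -0.0, -0.18, -0.15, 1] ,
[-0.14, 0.1, -0.11, -0.0, -0.18, -0.15, 1] ,
[-0.15, 0.1, -0.1, -0.0, -0.18, -0.15, 1] ,
[-0.15, 0.1, -0.1, -0.0, -0.18, -0.15, 1] ,
[-0.15, 0.09, -0.1, -0.0, -0.18, -0.15, 1] ,
[-0.15, 0.09, -0.1, -0.0, -0.18, -0.15, 1] ,
[-0.16, 0.09, -0.1, -0.0, -0.18, -0.15, 1] ,
[-0.16, 0.09, -0.09, -0.0, -0.18, -0.15, 1] ,
[-0.16, 0.09, -0.09, -0.0, -0.18, -0.15, 1] ,
[-0.16, 0.08, -0.09, -0.0, -0.18, -0.15, 1] ,
[-0.17, 0.08, -0.09, -0.0, -0.18, -0.15, 1] ,
[-0.17, 0.08, -0.08, -0.0, -0.18, -0.15, 1] ,
[-0.17, 0.08, -0.08, -0.0, -0.18, -0.15, 1] ,
[-0.17, 0.08, -0.08, -0.0, -0.18, -0.15, 1] ,
```

View pics/s11.png

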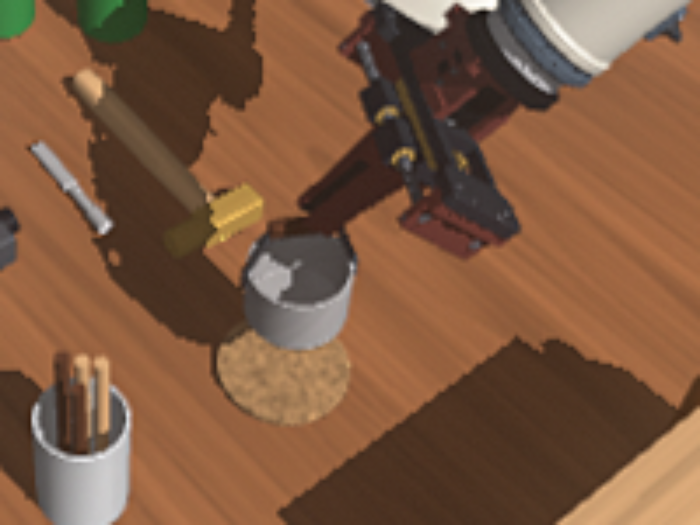

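jog_arm([
  [-0.1,0.06,-0.1,0,-0.18,-0.15,1],
  [-0.15,0.08,-0.12,0,-0.18,-0.15,1],
  [-0.17,0.09,-0.12,0,-0.18,-0.15,1],
  [-0.17,0.09,-0.12,0,-0.18,-0.15,1],
  [-0.17,0.09,-0.12,0,-0.18,-0.15,1],
  [-0.17,0.09,-0.12,0,-0.18,-0.15,1],
  [-0.17,0.08,-0.11,0,-0.18,-0.15,1],
  [-0.17,0.08,-0.11,0,-0.18,-0.15,1],
])

```text
time: 19.2
eef_pos: [0.5114, 0.1688, 0.182]
tcp_rot: [0.743, 0.519, -0.243, -0.347]
contact_force: [0.5, -1.0, -2.9]
opening: 0.0087
```

jog_arm([
  [-0.17,0.08,-0.11,0,-0.18,-0.15,1],
  [-0.17,0.08,-0.11,0,-0.18,-0.15,1],
  [-0.18,0.08,-0.11,0,-0.18,-0.15,1],
  [-0.18,0.07,-0.1,0,-0.18,-0.15,1],
  [-0.18,0.07,-0.1,0,-0.18,-0.15,1],
  [-0.18,0.07,-0.1,0,-0.18,-0.15,1],
  [-0.18,0.07,-0.1,0,-0.18,-0.15,1],
  [-0.18,0.07,-0.1,0,-0.18,-0.15,1],
])

```text
time: 20.0
eef_pos: [0.5391, 0.0807, 0.1844]
tcp_rot: [0.697, 0.577, -0.275, -0.325]
contact_force: [-0.3, 0.2, -3.1]
opening: 0.0085
```

```bash
python3 - <<'E'
from h import *
here()
plan([.545,-.0395,.185],-.0,40,1,8,1)
E
```

```text
t 20.0 grasp [0.5272 0.083  0.199 ] lean 39.6 yaw_y -0.193 x [ 0.181  0.983 -0.009] z [-0.759  0.134 -0.638] q [ 0.288 -0.689  2.041 -0.326  1.176 -1.073] F [-0.27  0.18 -3.11] open 0.008510341874042445
t 20.0 remaining [ 0.0181 -0.1202 -0.0139] rot deg [-0.4 -7.7 -7.1]
[-0.29, 0.09, -0.05, -0.01, -0.19, -0.18, 1] ,
[-0.29, 0.09, -0.05, -0.01, -0.19, -0.18, 1] ,
[-0.29, 0.08, -0.04, -0.01, -0.19, -0.18, 1] ,
[-0.29, 0.08, -0.04, -0.01, -0.19, -0.18, 1] ,
[-0.29, 0.07, -0.03, -0.01, -0.19, -0.18, 1] ,
[-0.3, 0.07, -0.03, -0.01, -0.19, -0.18, 1] ,
[-0.3, 0.07, -0.02, -0.01, -0.19, -0.18, 1] ,
[-0.3, 0.06, -0.02, -0.01, -0.19, -0.18, 1] ,
```

jog_arm([
  [-0.25,0.07,-0.07,0,-0.19,-0.18,1],
  [-0.27,0.07,-0.07,0,-0.19,-0.18,1],
  [-0.27,0.07,-0.07,0,-0.19,-0.18,1],
  [-0.27,0.07,-0.06,0,-0.19,-0.18,1],
  [-0.27,0.06,-0.05,0,-0.19,-0.18,1],
  [-0.27,0.06,-0.05,0,-0.19,-0.18,1],
  [-0.25,0.05,-0.04,0,-0.19,-0.18,1],
  [-0.15,0.02,-0.02,0,-0.1,-0.1,1],
])

```text
time: 20.8
eef_pos: [0.5565, -0.0301, 0.1768]
tcp_rot: [0.641, 0.636, -0.306, -0.303]
contact_force: [1.0, -0.9, -2.9]
opening: 0.0087
```

```bash
python3 - <<'E'
from h import *
here()
plan([.633,-.0392,.185],-.0,40,1,8,1)
im=imaging.read_camera("scene"); cv2.imwrite("pics/s12.png",cv2.resize(im[100:280,120:360,::-1],None,fx=3,fy=3))
E
```

```text
t 20.8 grasp [ 0.5446 -0.0299  0.1915] lean 39.0 yaw_y -0.014 x [ 0.005  1.    -0.007] z [-0.777 -0.001 -0.629] q [-0.189 -0.716  2.066  0.122  1.122 -1.772] F [ 0.99 -0.87 -2.95] open 0.008726748164468907
t 20.8 remaining [ 0.0887 -0.0091 -0.0063] rot deg [-1.   0.  -0.5]
[-0.02, 0.15, -0.16, -0.03, 0.0, -0.01, 1] ,
[-0.02, 0.15, -0.16, -0.03, 0.0, -0.01, 1] ,
[-0.02, 0.15, -0.16, -0.03, 0.0, -0.01, 1] ,
[-0.02, 0.15, -0.16, -0.03, 0.0, -0.01, 1] ,
[-0.02, 0.15, -0.16, -0.03, 0.0, -0.01, 1] ,
[-0.02, 0.15, -0.16, -0.03, 0.0, -0.01, 1] ,
[-0.02, 0.15, -0.16, -0.03, 0.0, -0.01, 1] ,
[-0.02, 0.15, -0.16, -0.03, 0.0, -0.01, 1] ,
```

View pics/s12.png

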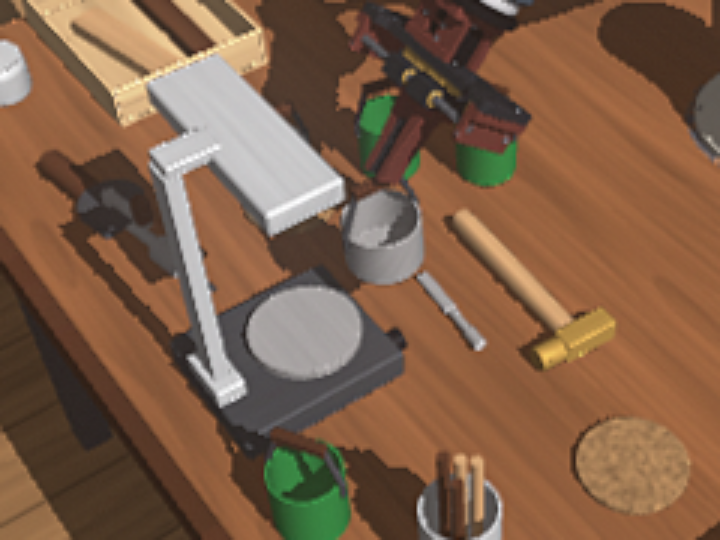

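jog_arm([
  [-0.02,0.08,-0.1,0,0,0,1],
  [-0.03,0.16,-0.17,-0.05,0,0,1],
  [-0.03,0.16,-0.17,-0.05,0,0,1],
  [-0.03,0.16,-0.17,-0.05,0,0,1],
  [-0.03,0.16,-0.17,-0.05,0,0,1],
  [-0.02,0.16,-0.16,0,0,0,1],
  [-0.02,0.1,-0.1,0,0,0,1],
  [0,0,0,0,0,0,1],
])

```text
time: 21.65
eef_pos: [0.6305, -0.0387, 0.1688]
tcp_rot: [0.643, 0.636, -0.304, -0.298]
contact_force: [-0.2, -0.4, -3.4]
opening: 0.0085
```

```bash
python3 - <<'E'
from h import *
here()
plan([.633,-.0392,.165],-.0,39,1,4,1)
im=imaging.read_camera("top"); cv2.imwrite("pics/t13.png",cv2.resize(im[90:210,260:420,::-1],None,fx=5,fy=5,interpolation=cv2.INTER_CUBIC))
E
```

```text
t 21.65 grasp [ 0.6184 -0.0385  0.1834] lean 39.6 yaw_y -0.019 x [ 0.005  1.    -0.012] z [-0.771 -0.004 -0.637] q [-0.173 -0.482  1.937  0.116  1.005 -1.771] F [-0.25 -0.39 -3.38] open 0.008476444575971628
t 21.65 remaining [ 0.0145 -0.0005 -0.0185] rot deg [ 0.6  0.2 -0.7]
[-0.0, 0.12, 0.0, 0.03, 0.01, -0.04, 1] ,
[-0.0, 0.12, 0.0, 0.03, 0.01, -0.04, 1] ,
[-0.0, 0.12, 0.0, 0.03, 0.01, -0.04, 1] ,
[-0.0, 0.12, 0.0, 0.03, 0.01, -0.04, 1] ,
```

View pics/t13.png

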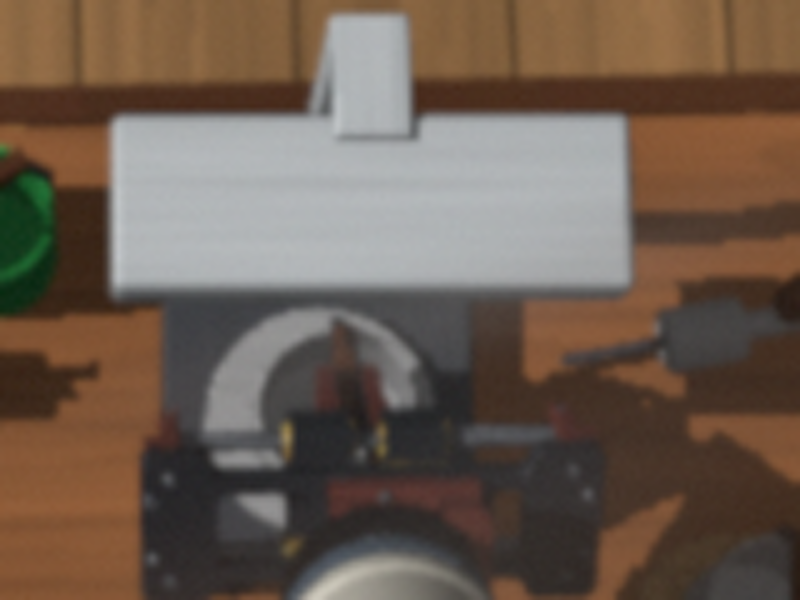

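jog_arm([
  [0,0.12,0,0,0,0,1],
  [0,0.14,0,0,0,0,1],
  [0,0.14,0,0,0,0,1],
  [0,0.12,0.02,0,0,0,1],
  [0,0.1,0.08,0,0,0,1],
  [0,0,0,0,0,0,1],
])

```text
time: 22.3
eef_pos: [0.6462, -0.0386, 0.1385]
tcp_rot: [0.643, 0.636, -0.305, -0.298]
contact_force: [0.1, 0.6, -2.3]
opening: 0.0087
```

```bash
python3 - <<'E'
from h import *
here()
plan([.6335,-.0392,.146],-.0,39.6,1,4,1)
i=imaging.camera_info("wrist");im=imaging.read_camera("wrist"); cv2.imwrite("pics/w14.png",im[:,:,::-1])
np.savez("w14.npz",R=i['R'],t=i['t'])
E
```

```text
t 22.3 grasp [ 0.6342 -0.0384  0.1532] lean 39.5 yaw_y -0.019 x [ 0.004  1.    -0.012] z [-0.772 -0.005 -0.636] q [-0.166 -0.423  1.948  0.116  0.936 -1.773] F [ 0.12  0.63 -2.33] open 0.008651955996412601
t 22.3 remaining [-0.0006 -0.0006 -0.0072] rot deg [-0.1  0.3 -0.7]
[-0.0, 0.03, 0.03, -0.01, 0.01, -0.03, 1] ,
[-0.0, 0.03, 0.03, -0.01, 0.01, -0.03, 1] ,
[-0.0, 0.03, 0.03, -0.01, 0.01, -0.03, 1] ,
[-0.0, 0.03, 0.03, -0.01, 0.01, -0.03, 1] ,
```

View pics/w14.png

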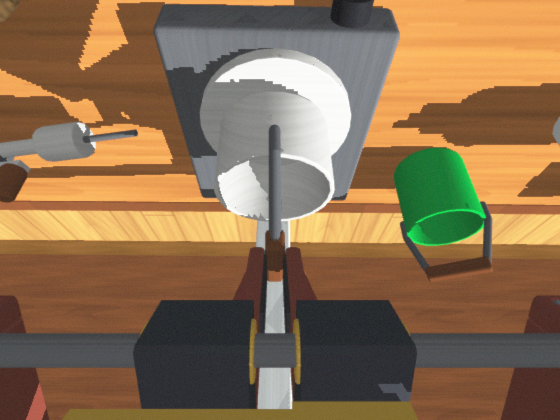

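jog_arm([
  [0,0.03,0.03,0,0,0,1],
  [0,0.03,0.03,0,0,0,1],
  [0,0.03,0.03,0,0,0,1],
  [0,0.02,0.02,0,0,0,1],
  [0,0,0,0,0,0,1],
])

```text
time: 22.85
eef_pos: [0.6463, -0.0391, 0.1333]
tcp_rot: [0.644, 0.637, -0.304, -0.297]
contact_force: [-0.8, -0.2, -3.6]
opening: 0.0087
```

```bash
python3 - <<'E'
from h import *
here()
plan([.6335,-.0392,.146],-.0,39.6,1,4,1)
E
```

```text
t 22.85 grasp [ 0.6342 -0.0388  0.1479] lean 39.8 yaw_y -0.02 x [ 0.005  1.    -0.013] z [-0.769 -0.005 -0.639] q [-0.167 -0.424  1.96   0.117  0.921 -1.775] F [-0.75 -0.23 -3.6 ] open 0.008698516298347704
t 22.85 remaining [-0.0007 -0.0001 -0.002 ] rot deg [ 0.2  0.3 -0.7]
[-0.0, 0.01, 0.01, 0.01, 0.01, -0.04, 1] ,
[-0.0, 0.01, 0.01, 0.01, 0.01, -0.04, 1] ,
[-0.0, 0.01, 0.01, 0.01, 0.01, -0.04, 1] ,
[-0.0, 0.01, 0.01, 0.01, 0.01, -0.04, 1] ,
```

jog_arm([
  [0,0.02,0.02,0,0,0,1],
  [0,0.02,0.02,0,0,0,1],
  [0,0.02,0.02,0,0,0,1],
])

```text
time: 23.15
eef_pos: [0.6477, -0.0397, 0.1335]
tcp_rot: [0.645, 0.637, -0.302, -0.294]
contact_force: [-2.2, -0.0, 2.4]
opening: 0.0087
```

```bash
python3 - <<'E'
from h import *
here()
a=[]
for k in range(3):
    imaging.read_camera("top"); a.append(monitor.state()['contact_force'])
print(np.round(a,1))
E
```

```text
t 23.15 grasp [ 0.6354 -0.0394  0.148 ] lean 40.2 yaw_y -0.022 x [ 0.005  1.    -0.014] z [-0.764 -0.005 -0.645] q [-0.167 -0.426  1.964  0.118  0.911 -1.777] F [-2.15 -0.02  2.4 ] open 0.008659199917805603
[[-2.3 -0.2  2.3]
 [-2.9 -0.6  3.2]
 [-3.2 -0.4  4. ]]
```

The net force is now upward, so the low pot is on the plate. Releasing.

jog_arm([
  [0,0,0,0,0,0,0.8],
  [0,0,0,0,0,0,0.7],
  [0,0,0,0,0,0,0.6],
  [0,0,0,0,0,0,0.6],
  [0,0,0,0,0,0,0.5],
])

```text
time: 23.8
eef_pos: [0.6475, -0.0393, 0.1322]
tcp_rot: [0.645, 0.637, -0.302, -0.295]
contact_force: [-0.2, -0.4, -0.7]
opening: 0.04
```

```bash
python3 - <<'E'
from h import *
here()
i=imaging.camera_info("wrist");im=imaging.read_camera("wrist"); cv2.imwrite("pics/w15.png",im[:,:,::-1])
E
```

```text
t 23.8 grasp [ 0.6352 -0.039   0.1468] lean 40.1 yaw_y -0.021 x [ 0.005  1.    -0.014] z [-0.765 -0.005 -0.644] q [-0.167 -0.425  1.965  0.119  0.91  -1.777] F [-0.24 -0.44 -0.7 ] open 0.0399776905816525
```

View pics/w15.png

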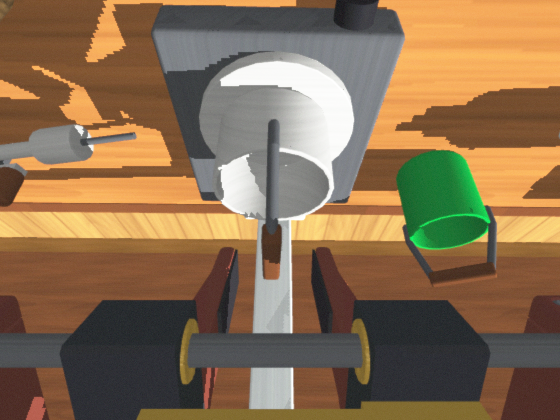

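Fingers are clear of the bar, so I'll retreat straight back along the tool, which moves away from the lamp.

jog_arm([
  [0,-0.15,0,0,0,0,0.5],
  [0,-0.3,0,0,0,0,0.5],
  [0,-0.35,0,0,0,0,0.5],
  [0,-0.35,0,0,0,0,0.5],
  [0,-0.35,0,0,0,0,0.5],
  [0,-0.3,0,0,0,0,0.5],
  [0,-0.1,0,0,0,0,0.5],
  [0,0,0,0,0,0,0.5],
])

```text
time: 24.65
eef_pos: [0.5823, -0.0377, 0.2096]
tcp_rot: [0.645, 0.638, -0.302, -0.294]
contact_force: [-0.2, 1.0, -1.1]
opening: 0.0442
```

```bash
python3 - <<'E'
from h import *
here()
i=imaging.camera_info("wrist");im=imaging.read_camera("wrist"); cv2.imwrite("pics/w16.png",im[:,:,::-1]);np.savez("w16.npz",R=i['R'],t=i['t'])
im=imaging.read_camera("top"); cv2.imwrite("pics/t16.png",cv2.resize(im[90:240,260:460,::-1],None,fx=4,fy=4,interpolation=cv2.INTER_CUBIC))
im=imaging.read_camera("scene"); cv2.imwrite("pics/s16.png",cv2.resize(im[100:250,130:330,::-1],None,fx=4,fy=4,interpolation=cv2.INTER_CUBIC))
E
```

```text
t 24.65 grasp [ 0.57   -0.0374  0.2241] lean 40.1 yaw_y -0.021 x [ 0.005  1.    -0.014] z [-0.765 -0.005 -0.644] q [-0.194 -0.642  1.973  0.123  1.121 -1.779] F [-0.21  0.98 -1.07] open 0.04421861479435767
```

View pics/w16.png

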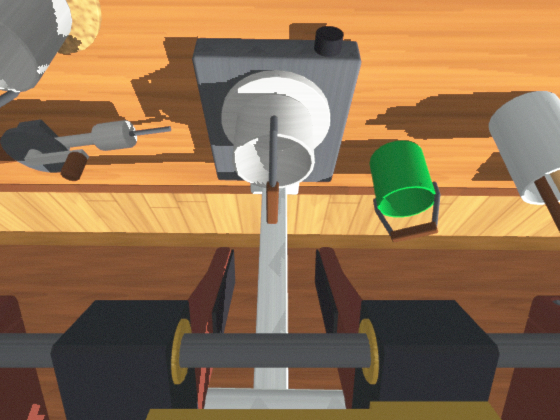

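View pics/t16.png

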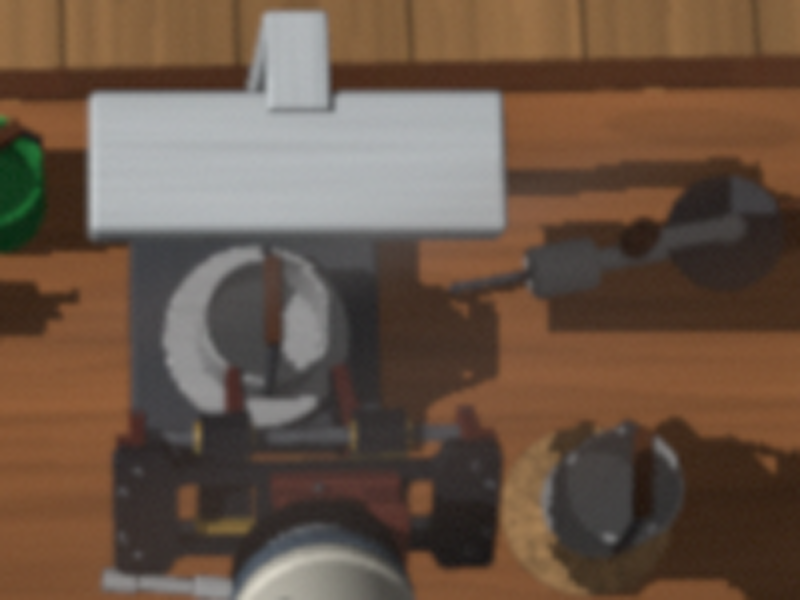

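View pics/s16.png

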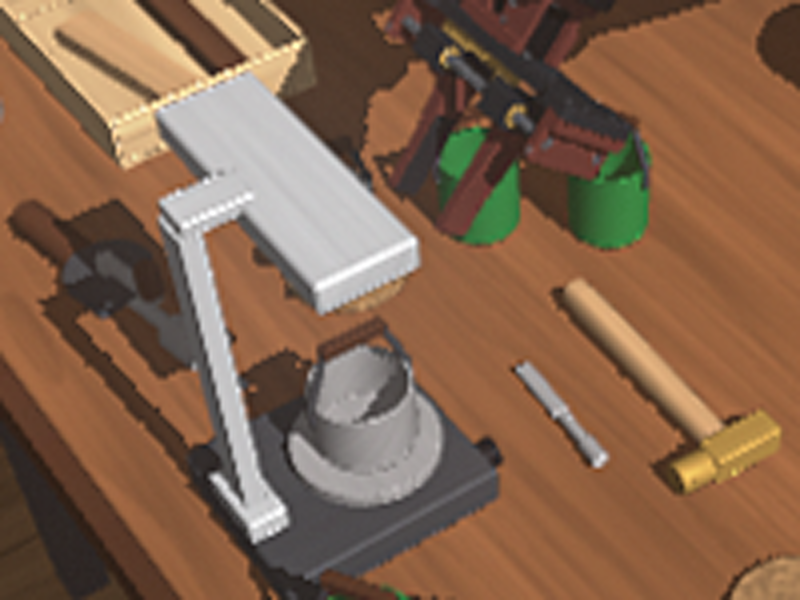

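jog_arm([
  [0,-0.3,0.1,-0.5,0,0,0.5],
  [0,-0.3,0.1,-0.5,0,0,0.5],
  [0,-0.3,0.2,-0.5,0,0,0.5],
  [0,-0.3,0.2,-0.5,0,0,0.5],
  [0,-0.2,0.2,-0.3,0,0,0.5],
  [0,0,0,0,0,0,0.5],
])

```text
time: 25.4
eef_pos: [0.5602, -0.0447, 0.227]
tcp_rot: [0.662, 0.662, -0.251, -0.247]
contact_force: [0.6, -0.5, 0.5]
opening: 0.0439
```

```bash
python3 - <<'E'
from h import *
here()
im=imaging.read_camera("top"); cv2.imwrite("pics/t17.png",cv2.resize(im[120:240,290:450,::-1],None,fx=5,fy=5,interpolation=cv2.INTER_CUBIC))
z=np.load("w16.npz"); i=imaging.camera_info("wrist"); i['R']=z['R'];i['t']=z['t']
g=lambda u,v,h: ray("w",u,v,h,i).round(4)
print("plate L R",g(221.5,118,.045),g(330,118,.045),"T",g(277,72,.045))
print("rim L R B",g(235,162,.099),g(314.5,162,.099),g(275,187,.099)); print("bar",g(273,184,.149),g(271,222,.149))
E
```

```text
t 25.4 grasp [ 0.5459 -0.0447  0.2395] lean 48.7 yaw_y -0.002 x [-0.002  1.    -0.005] z [-0.66  -0.005 -0.752] q [-0.276 -0.853  2.128  0.237  1.048 -1.881] F [ 0.64 -0.48  0.55] open 0.043871060550248996
plate L R [ 0.6252 -0.0931  0.045 ] [0.6243 0.0147 0.045 ] T [ 0.5736 -0.038   0.045 ]
rim L R B [ 0.629  -0.0758  0.099 ] [ 0.6281 -0.0031  0.099 ] [ 0.6667 -0.0392  0.099 ]
bar [ 0.5958 -0.0399  0.149 ] [ 0.6518 -0.0421  0.149 ]
```

View pics/t17.png

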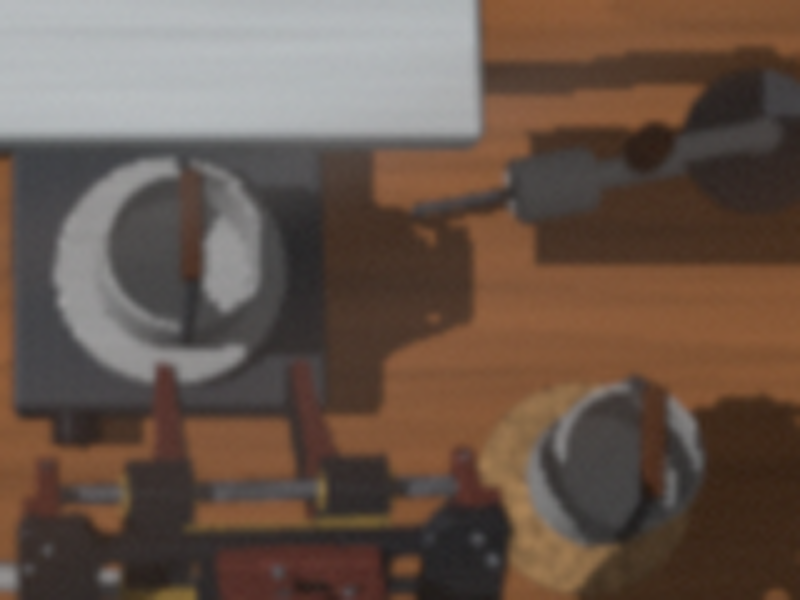

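jog_arm([
  [0,-0.05,0,0.5,0,0,0.5],
  [0,-0.05,0,0.5,0,0,0.5],
  [0,-0.05,0,0.5,0,0,0.5],
  [0,-0.05,0,0.3,0,0,0.5],
  [0,0,0,0,0,0,0.5],
  [0,0,0,0,0,0,0.5],
])

```text
time: 26.05
eef_pos: [0.5538, -0.0446, 0.2363]
tcp_rot: [0.64, 0.639, -0.304, -0.3]
contact_force: [0.8, 0.2, 0.3]
opening: 0.0437
```

```bash
python3 - <<'E'
from h import *
here(); print(np.round(monitor.state()['dq'],3))
T=lambda u,v,h: ray("top",290+(u+.5)/5-.5,120+(v+.5)/5-.5,h).round(4)
print("rim L R",T(102,257,.099),T(264,257,.099),"B",T(187,345,.099)); print("bar",T(192,168,.149),T(191,280,.149))
print("tall rim L R",T(528,465,.082),T(704,465,.082),T(640,378,.082)); print("bar",T(655,390,.128),T(652,492,.128))
E
```

```text
t 26.05 grasp [ 0.5417 -0.0445  0.2509] lean 39.5 yaw_y -0.005 x [-0.002  1.    -0.006] z [-0.772 -0.005 -0.636] q [-0.243 -0.708  1.959  0.16   1.22  -1.82 ] F [0.75 0.23 0.27] open 0.04365622528588528
[ 0.003  0.007 -0.013 -0.001  0.001  0.003]
rim L R [ 0.6285 -0.0044  0.099 ] [ 0.6269 -0.0783  0.099 ] B [ 0.5868 -0.0417  0.099 ]
bar [ 0.6562 -0.0422  0.149 ] [ 0.6058 -0.0399  0.149 ]
tall rim L R [ 0.5308 -0.1975  0.082 ] [ 0.529  -0.2784  0.082 ] [ 0.5701 -0.2515  0.082 ]
bar [ 0.5563 -0.2457  0.128 ] [ 0.5108 -0.2415  0.128 ]
```

```bash
python3 - <<'E'
from bench import job
print(job.finish_job())
E
```

```text
the job is handed in; nothing more can be done
None
```

The job is done and handed in at about 26 s of the 64 s allowed. I lifted the tall pot off the stand by its bar with the tool leaning back 40°, set it on the free right-hand mat and released it. Only then did I grip the low pot on the left mat, turn it during the carry, pass it in front of the lamp, set it on the plate and release it.

**Last checks:**
- **Tall pot:** upright, about 5 mm from the mat's centre.
- **Low pot:** upright, about 5 mm from the plate's centre by the top camera. Against one edge of the plate it read up to 7 mm off.
- **Clearances:** the fingers were open, the arm was still and touching nothing, and the force reading was within noise. The lamp never appeared touched, and I saw no tool or the dowel can displaced.

**Where things disagreed or went wrong:**
- The wrist and top cameras differed by up to about 8 mm on some edges, still inside the 18 mm limit.
- In one retreat after the low pot was released I turned the lean the wrong way. That brought joint 2 to -0.853, against its limit of -0.86, and I turned it back before handing in.

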